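# Rake the drainage stones level in the plant tray

## Robot

A 7-joint arm with a two-finger parallel gripper is mounted at the origin on the work surface. World frame = base frame: x ahead of the robot, y to its left, z up, the work surface at z = 0. Lengths are in m, angles in rad, forces in N, time in s.
With the tool pointing down it reaches from about 0.425 to 0.925 m from the base axis. Payload 6.8 kg.
Tool frame: the origin (TCP) lies between the finger pads; the fingertips stand finger_overhang ahead of it and the grasp point (between the pads) lies 6 mm ahead of it (finger_overhang is the distance from the TCP to the fingertips, in m); z points along the fingers, y is the line along which they close (so a half turn about z gives the same grasp; the last joint's range is limited). The gripper opens to 85 mm and grips with 20 to 120 N. Pads are 22 mm wide; open, the fingers measure 114 mm over their backs; the gripper's body (76 mm by 85 mm) begins 54 mm behind the grasp point. The pads swing forward as they close: fully open they stand 13 mm farther back than shut.
Start: joints at [1.06, 0.477, 0.022, 1.555, -0.011, 1.109, -0.083], TCP at [0.265, -0.621, 0.256] pointing down, gripper open.
Joint ranges: [-2.96, 2.96], [-0.34, 2.1], [-1.41, 1.46], [0.24, 2.44], [-1.37, 4.51], [0.17, 1.92], [-2.96, 2.96]. Speed limits (rad/s): [2.39, 2.39, 3.14, 3.14, 3.14, 3.14, 3.14].

## Interface

Orientations are given as a unit quaternion [w, x, y, z].
In Python, from station import * gives the robot as it stands.
- The arm moves only by the tool drive_tool, never from a script. Its argument "increments" is a list of rows, each an object of numbers: "claw": the finger opening in m, from 0 to 0.0854; "dx", "dy", "dz": the shift along the tool's x, y, z in m; "wx", "wy", "wz": the turn, a rotation vector about the tool's x, y, z in degrees. A call has 1 to 20 rows; each row shifts and turns the commanded pose from where the row before left it, along the tool's axes as they then stand; what a row does not reach is not made up. A row lasts 1/8 s, in which the tool goes at most 62.5 mm and 10.7 degrees, less where a joint would pass 70% of its speed; a pose out of reach is approached as far as the arm can. A call with a gripper value outside its range is refused whole. The fingers move at their own pace and stop on an object; "newtons" is the grip in N (left out, the last holds). Time passes only in rows, so rows that do not move let the fingers close. It gives the time, the measured TCP pose, the force, the opening and the grip force at its end, in the units of the state.
- get_obs(): the state, without advancing time (a new reading comes with each control period).
- read_camera(name): name is "scene" or "top" or "wrist"; returns (picture, depth): 384x512x3 uint8, red, green, blue; 384x512 float32, m along the optical axis (not along the pixel's ray), 0 where there is no reading.
- calibration(name): a dict with "intrinsics" (3x3 intrinsics, pixels), "R" (3x3) and "t" (3): a world point X has camera coordinates R X + t; the wrist camera has in their place "mount" (4x4, takes a point from camera to tool coordinates, whose origin is the TCP and whose axes are the flange's). Camera axes: x right, y down, z forward; pixel columns grow to the right and rows downward; lengths in m; the calibration is good to about 2 mm. A picture is of the moment at which its call begins: read the wrist's pose just before it. calibration takes no time and is no camera call.
- hand_in(): hands the job in; it is judged then, once.
The state is a dict: "t": time; "q": joint angles; "joint_vel": joint speeds; "joint_torque": joint torques, N m; "eef_pos": TCP position; "tool_rot": TCP orientation; "contact_force": force on the tool from outside, world axes, zero at the start; "torque": the same for the moment, N m; "gripper_width": opening from 0.0 (shut) to 1.0 (fully open); "grasp_force": force on a finger pad.
Only numpy, scipy, OpenCV 4.12 (cv2) and the standard library are available. Lean on these libraries where they do the work, as an engineer would, in place of code of your own. Each camera call takes 0.05 s, during which the arm holds its last target. There are 200 camera calls.

## Task

Take the little rake from its stand and use it to spread the heap of drainage stones along the plant tray into one even layer: no stone lying on another, and at least two stones on each of the tray's three floor mats. Then slide the rake's head back down into the slot of its stand and let go. Move the stones with the rake only, keep them in the tray, do not bump the plant light and leave the other things on the table where they are.

Things in the scene. Friction and masses are not known exactly. Their poses are not given: they have to be found in the camera images.
- tray: Shallow black plastic plant tray, fixed, open on top. Origin on the table, under its centre; z up, y along its long side, x across it (+x away from the robot). Inside 110 mm in x by 270 mm in y; walls 4 mm thick, top edge 28 mm above the table. The floor is lined with three brown coir mats side by side along y, each 110 x 90 mm: seams at y = -45 and +45 mm; the mats' top is 8 mm above the table.
- lamp: Fixed plant light over the tray, at the tray's place and yaw (same origin and axes as the tray). A bar 25 mm wide (x from -25 to 0 mm), 390 mm long in y (-195 to +195 mm), underside 164 mm and top 183 mm above the table, on two 12 mm round posts at x = -12.5, y = +-180 mm with feet 60 mm (x) x 30 mm (y) x 8 mm. The rake has to be brought in beneath the bar from the robot's side (-x).
- rake_grip (a point): Where to grip the rake: on the middle line of its wooden handle, a bar 20 mm x 16 mm, with its 16 mm width along y, between two flat faces. Same axes as rake_foot; this point lies at (-60, 0, +134) mm from it. The handle leans 30 degrees from vertical: from the head it runs up along (-0.5, 0, 0.866), so its top leans towards -x (the robot's side). The wood begins 50 mm below this point (measured along the handle) and ends 25 mm above it.
- rake_foot (a point): Small steel rake (160 g): middle of the tips of its five tines. The head is a flat comb, 96 mm long in x, 6 mm thick in y and 40 mm tall in z, level when z is up; tines 10 mm wide with 11.5 mm gaps, 26 mm long. It starts standing in the slot of its stand.
- slot (a point): Middle of the slot's floor in the fixed plywood rake stand; z up, x along the slot. Slot 106 mm long (x), 10 mm wide (y), 34 mm deep; its floor is 6 mm and its rim 40 mm above the table. The stand's base is 130 x 90 x 6 mm. In its place the rake has its foot at this point with the same axes (handle leaning to -x).
- stone0_center (a point): Grey drainage stone, a seven-sided chunk about 32 mm across at the waist, 24 mm across at its flat top and bottom (sloping rims), 20 mm tall, about 30 g; the point is its centre, half-way up. At the start the eight stones are heaped on one of the two end mats, two layers of two by two.
- stone1_center (a point): Another such stone, alike; the point is its centre.
- stone2_center (a point): Another such stone, alike; the point is its centre.
- stone3_center (a point): Another such stone, alike; the point is its centre.
- stone4_center (a point): Another such stone, alike; the point is its centre.
- stone5_center (a point): Another such stone, alike; the point is its centre.
- stone6_center (a point): Another such stone, alike; the point is its centre.
- stone7_center (a point): Another such stone, alike; the point is its centre.

How it is judged:
On the way, in this order (a step that is already met when the one before it is completed fails the run):
1. the rake is out of its stand (distance between rake_foot and slot above 0.08 m), for 0.1 s.
2. the stones lie in one layer, at least two on each mat (z of stone0_center in the frame of tray between 0.01 and 0.027 m and x of stone0_center in the frame of tray between -0.055 and 0.055 m and y of stone0_center in the frame of tray between -0.135 and 0.135 m and z of stone1_center in the frame of tray between 0.01 and 0.027 m and x of stone1_center in the frame of tray between -0.055 and 0.055 m and y of stone1_center in the frame of tray between -0.135 and 0.135 m and z of stone2_center in the frame of tray between 0.01 and 0.027 m and x of stone2_center in the frame of tray between -0.055 and 0.055 m and y of stone2_center in the frame of tray between -0.135 and 0.135 m and z of stone3_center in the frame of tray between 0.01 and 0.027 m and x of stone3_center in the frame of tray between -0.055 and 0.055 m and y of stone3_center in the frame of tray between -0.135 and 0.135 m and z of stone4_center in the frame of tray between 0.01 and 0.027 m and x of stone4_center in the frame of tray between -0.055 and 0.055 m and y of stone4_center in the frame of tray between -0.135 and 0.135 m and z of stone5_center in the frame of tray between 0.01 and 0.027 m and x of stone5_center in the frame of tray between -0.055 and 0.055 m and y of stone5_center in the frame of tray between -0.135 and 0.135 m and z of stone6_center in the frame of tray between 0.01 and 0.027 m and x of stone6_center in the frame of tray between -0.055 and 0.055 m and y of stone6_center in the frame of tray between -0.135 and 0.135 m and z of stone7_center in the frame of tray between 0.01 and 0.027 m and x of stone7_center in the frame of tray between -0.055 and 0.055 m and y of stone7_center in the frame of tray between -0.135 and 0.135 m and ((y of stone1_center in the frame of tray below -0.045 m and y of stone0_center in the frame of tray below -0.045 m) or (y of stone2_center in the frame of tray below -0.045 m and y of any of stone0_center, stone1_center in the frame of tray below -0.045 m) or (y of stone3_center in the frame of tray below -0.045 m and y of any of stone0_center, stone1_center, stone2_center in the frame of tray below -0.045 m) or (y of stone4_center in the frame of tray below -0.045 m and y of any of stone0_center, stone1_center, stone2_center, stone3_center in the frame of tray below -0.045 m) or (y of stone5_center in the frame of tray below -0.045 m and y of any of stone0_center, stone1_center, stone2_center, stone3_center, stone4_center in the frame of tray below -0.045 m) or (y of stone6_center in the frame of tray below -0.045 m and y of any of stone0_center, stone1_center, stone2_center, stone3_center, stone4_center, stone5_center in the frame of tray below -0.045 m) or (y of stone7_center in the frame of tray below -0.045 m and y of any of stone0_center, stone1_center, stone2_center, stone3_center, stone4_center, stone5_center, stone6_center in the frame of tray below -0.045 m)) and ((y of stone1_center in the frame of tray between -0.045 and 0.045 m and y of stone0_center in the frame of tray between -0.045 and 0.045 m) or (y of stone2_center in the frame of tray between -0.045 and 0.045 m and (y of stone0_center in the frame of tray between -0.045 and 0.045 m or y of stone1_center in the frame of tray between -0.045 and 0.045 m)) or (y of stone3_center in the frame of tray between -0.045 and 0.045 m and (y of stone0_center in the frame of tray between -0.045 and 0.045 m or y of stone1_center in the frame of tray between -0.045 and 0.045 m or y of stone2_center in the frame of tray between -0.045 and 0.045 m)) or (y of stone4_center in the frame of tray between -0.045 and 0.045 m and (y of stone0_center in the frame of tray between -0.045 and 0.045 m or y of stone1_center in the frame of tray between -0.045 and 0.045 m or y of stone2_center in the frame of tray between -0.045 and 0.045 m or y of stone3_center in the frame of tray between -0.045 and 0.045 m)) or (y of stone5_center in the frame of tray between -0.045 and 0.045 m and (y of stone0_center in the frame of tray between -0.045 and 0.045 m or y of stone1_center in the frame of tray between -0.045 and 0.045 m or y of stone2_center in the frame of tray between -0.045 and 0.045 m or y of stone3_center in the frame of tray between -0.045 and 0.045 m or y of stone4_center in the frame of tray between -0.045 and 0.045 m)) or (y of stone6_center in the frame of tray between -0.045 and 0.045 m and (y of stone0_center in the frame of tray between -0.045 and 0.045 m or y of stone1_center in the frame of tray between -0.045 and 0.045 m or y of stone2_center in the frame of tray between -0.045 and 0.045 m or y of stone3_center in the frame of tray between -0.045 and 0.045 m or y of stone4_center in the frame of tray between -0.045 and 0.045 m or y of stone5_center in the frame of tray between -0.045 and 0.045 m)) or (y of stone7_center in the frame of tray between -0.045 and 0.045 m and (y of stone0_center in the frame of tray between -0.045 and 0.045 m or y of stone1_center in the frame of tray between -0.045 and 0.045 m or y of stone2_center in the frame of tray between -0.045 and 0.045 m or y of stone3_center in the frame of tray between -0.045 and 0.045 m or y of stone4_center in the frame of tray between -0.045 and 0.045 m or y of stone5_center in the frame of tray between -0.045 and 0.045 m or y of stone6_center in the frame of tray between -0.045 and 0.045 m))) and ((y of stone1_center in the frame of tray above 0.045 m and y of stone0_center in the frame of tray above 0.045 m) or (y of stone2_center in the frame of tray above 0.045 m and y of any of stone0_center, stone1_center in the frame of tray above 0.045 m) or (y of stone3_center in the frame of tray above 0.045 m and y of any of stone0_center, stone1_center, stone2_center in the frame of tray above 0.045 m) or (y of stone4_center in the frame of tray above 0.045 m and y of any of stone0_center, stone1_center, stone2_center, stone3_center in the frame of tray above 0.045 m) or (y of stone5_center in the frame of tray above 0.045 m and y of any of stone0_center, stone1_center, stone2_center, stone3_center, stone4_center in the frame of tray above 0.045 m) or (y of stone6_center in the frame of tray above 0.045 m and y of any of stone0_center, stone1_center, stone2_center, stone3_center, stone4_center, stone5_center in the frame of tray above 0.045 m) or (y of stone7_center in the frame of tray above 0.045 m and y of any of stone0_center, stone1_center, stone2_center, stone3_center, stone4_center, stone5_center, stone6_center in the frame of tray above 0.045 m))), for 0.2 s.
At the end, for the whole second after the job is handed in: All eight stones lie still in the tray in one layer (centres under 27 mm above the table), at least two centres on each mat. The rake is released, still, in its slot: foot within 10 mm of its middle and 6 mm of its floor, upright and aligned within 0.15 rad (all of step 2 and horizontal distance between rake_foot and slot below 0.01 m and z of rake_foot in the frame of slot below 0.006 m and angle between rake_foot's own z axis and vertical below 0.15 rad and angle between the x axis of rake_foot and the x axis of slot, either way round below 0.15 rad and linear speed of each of stone0, stone1, stone2, stone3, stone4, stone5, stone6, stone7, rake below 0.01 m/s); the robot touches nothing.
It fails at once if the robot touches a stone itself (contact force between any of the fingers, the arm and stone0 above 0.3 N or contact force between any of the fingers, the arm and stone1 above 0.3 N or contact force between any of the fingers, the arm and stone2 above 0.3 N or contact force between any of the fingers, the arm and stone3 above 0.3 N or contact force between any of the fingers, the arm and stone4 above 0.3 N or contact force between any of the fingers, the arm and stone5 above 0.3 N or contact force between any of the fingers, the arm and stone6 above 0.3 N or contact force between any of the fingers, the arm and stone7 above 0.3 N).
It fails at once if the plant light is bumped (contact force between anything else and lamp above 2 N).
It fails at once if a bystander is moved by more than 30 mm (distance of any of mug, tape, bottle, seedling, jar from where it was at the start of the episode above 0.03 m).
It also fails if it takes over 72 s, if anything falls off the work surface, if the arm or the gripper's body presses on something with over 40 N, if the wrist force passes 120 N, or if a joint passes its speed limit or range.

## Working session

There is one attempt and no reset: what is moved stays moved. The work goes in short steps, Python scripts to look and compute and a tool call to move; the robot and the scene stay as the last step left them, time stands still between calls to the robot, and variables do not carry over. Pictures are saved under pics/ and viewed, at most 10 in all, crops included, and the job is handed in when it is done.

Besides the shell and the picture viewer there is one more tool, called as a command line: name --argument value ..., lists and objects as JSON in quotes. drive_tool: Moves the arm, as the interface text tells. Its arguments: {"type":"object","properties":{"increments":{"type":"array","items":{"type":"object","properties":{"claw":{"type":"number"},"dx":{"type":"number"},"dy":{"type":"number"},"dz":{"type":"number"},"wx":{"type":"number"},"wy":{"type":"number"},"wz":{"type":"number"}}}},"newtons":{"type":"number"}},"required":["increments"]}

```bash
mkdir -p pics; ls; python3 - <<'E'
from station import *
import cv2, numpy as np
o=get_obs(); print(o)
for n in ("top","scene"):
    p,d=read_camera(n); cv2.imwrite(f"pics/{n}0.png",p[:,:,::-1]); np.savez(f"{n}0.npz",p=p,d=d)
    c=calibration(n); print(n,c)
print(calibration("wrist"))
E
```

```text
pics
{'t': 0.0, 'q': array([ 1.05987854,  0.4778302 ,  0.02234674,  1.55645268, -0.01151005,
        1.10930265, -0.08308484]), 'joint_vel': array([-0.00021035, -0.00148673, -0.00011193,  0.00059513, -0.0002215 ,
        0.00165118,  0.00197441]), 'joint_torque': array([-4.57312080e-04, -5.96453404e+01,  1.60743456e+00, -2.81194013e+01,
        1.23661361e-02,  9.30046634e-03,  2.16971239e-05]), 'eef_pos': array([ 0.26438037, -0.62047258,  0.25530511]), 'tool_rot': array([-8.97709932e-04,  9.79782671e-01,  2.00062610e-01, -2.51694049e-04]), 'contact_force': array([-0.29386034, -0.44087529, -0.32597657]), 'torque': array([-0.02800411,  0.01226963,  0.0002036 ]), 'grasp_force': 0.0, 'gripper_width': 1.003017794082695}
top {'intrinsics': array([[451.61929551,   0.        , 265.93717849],
       [  0.        , 451.61929551, 191.97985845],
       [  0.        ,   0.        ,   1.        ]]), 'R': array([[-0.01740497, -0.99984794,  0.00107778],
       [-0.97854985,  0.01681289, -0.20532294],
       [ 0.2052736 , -0.0046283 , -0.97869368]]), 't': array([-0.06705261,  0.52942694,  0.96479265
[... 204 characters left out ...]
,  0.83907481,  0.00934143],
       [ 0.61643048, -0.39200247, -0.68289642],
       [-0.56933932,  0.37721018, -0.73045549]]), 't': array([-0.23545688, -0.29013879,  1.16873703])}
{'intrinsics': array([[281.98672459,   0.        , 255.45935817],
       [  0.        , 281.98672459, 190.3936767 ],
       [  0.        ,   0.        ,   1.        ]]), 'mount': array([[ 5.66090465e-04, -9.48031203e-01, -3.18176866e-01,
         8.16276041e-02],
       [ 9.99999840e-01,  5.35257562e-04,  1.84329882e-04,
         6.22028590e-04],
       [-4.44390605e-06, -3.18176919e-01,  9.48031354e-01,
        -1.17605860e-01],
       [ 0.00000000e+00,  0.00000000e+00,  0.00000000e+00,
         1.00000000e+00]])}
```

View pics/top0.png

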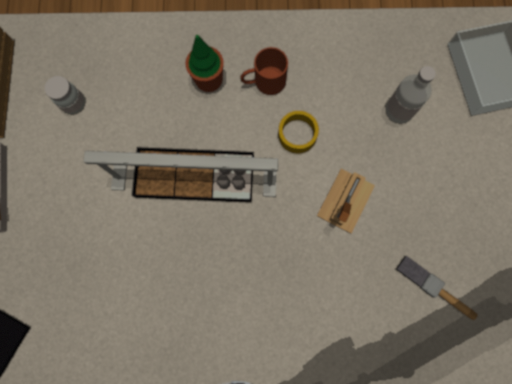

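View pics/scene0.png

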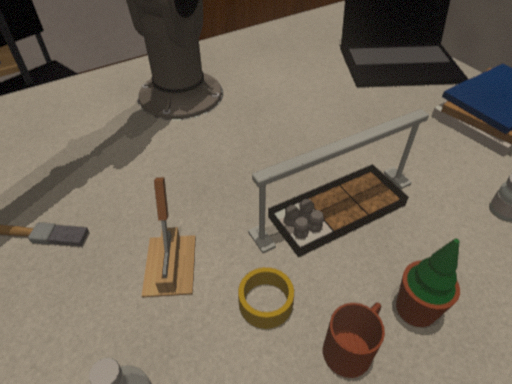

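The top view shows the tray at cols 133–253, rows 148–200, with the heap on the right-hand (world -y) mat near (231,178). The rake stand is at about (346,200) and rotated, with the handle leaning toward (340,215). In the scene view the handle is at (162,200) and the stand at (170,265). Next I'll measure both.

```bash
cat > h.py <<'E'
import numpy as np, cv2
from station import *
def cloud(d,c):
    K=c["intrinsics"];v,u=np.mgrid[:d.shape[0],:d.shape[1]]
    P=np.stack([(u-K[0,2])/K[0,0]*d,(v-K[1,2])/K[1,1]*d,d],-1)
    return (P-c["t"])@c["R"]
def onplane(px,c,z):
    K=c["intrinsics"];px=np.atleast_2d(px).astype(float)
    r=np.c_[(px[:,0]-K[0,2])/K[0,0],(px[:,1]-K[1,2])/K[1,1],np.ones(len(px))]@c["R"]
    o=-c["R"].T@c["t"]; s=(z-o[2])/r[:,2]; return o+s[:,None]*r
E
python3 - <<'E'
from h import *
for n in("top","scene"):
    f=np.load(n+"0.npz");p,d=f["p"],f["d"];c=calibration(n)
    W=cloud(d,c);hsv=cv2.cvtColor(p,cv2.COLOR_RGB2HSV)
    z=W[...,2]; ok=d>0
    print(n,"table z",np.median(z[ok&(abs(z)<.03)]))
    X,Y=W[...,0],W[...,1]
    # tray: dark pixels in rim height
    box=(X>.45)&(X<.9)&(Y>-.2)&(Y<.35)
    m=ok&box&(hsv[...,2]<60)&(z>.015)&(z<.035)
    r=cv2.minAreaRect(W[m][:,:2].astype(np.float32)*1000);print("tray",m.sum(),r,np.median(z[m]))
    m=ok&box&(z>.155)&(z<.195)
    r=cv2.minAreaRect(W[m][:,:2].astype(np.float32)*1000);print("bar",m.sum(),r,np.median(z[m]))
    box=(X>.4)&(X<.8)&(Y>-.42)&(Y<-.12)
    wood=(hsv[...,0]>5)&(hsv[...,0]<28)&(hsv[...,1]>70)&(hsv[...,2]>70)
    m=ok&box&wood&(z>.0)&(z<.012)
    m=cv2.morphologyEx(m.astype(np.uint8),cv2.MORPH_OPEN,np.ones((3,3)))>0
    print("n",m.sum()); r=cv2.minAreaRect(W[m][:,:2].astype(np.float32)*1000);print("base",r,np.median(z[m]))
    m=ok&box&(z>.036)&(z<.045)&wood
    r=cv2.minAreaRect(W[m][:,:2].astype(np.float32)*1000);print("rim",m.sum(),r,np.median(z[m]))
    m=ok&box&(z>.09)
    q=W[m]; print("handle",m.sum(),q.mean(0),q.min(0),q.max(0))
    for k in np.arange(.05,.2,.02):
        s=q[abs(q[:,2]-k)<.01] if k>.09 else W[ok&box&(abs(z-k)<.01)]
        if len(s):print(round(k,3),len(s),s.mean(0).round(4))
    S=ok&(X>.45)&(X<.9)&(Y>-.2)&(Y<.35)&(z>.03)&(z<.06)&(hsv[...,1]<60)
    print("stones",S.sum(),W[S].min(0),W[S].max(0))
    # full cam 3D crop
    cr=p[130:240,100:390] if n=="top" else p[140:310,130:430]
    cv2.imwrite(f"pics/{n}0c.png",cv2.resize(cr[:,:,::-1],None,fx=2.6,fy=2.6,interpolation=cv2.INTER_CUBIC))
E
```

```text
top table z 0.0006746280631221195
tray 924 ((662.3341674804688, 19.857894897460938), (299.52392578125, 470.6720886230469), 50.8646240234375) 0.0249075757027336
bar 2767 ((699.5858154296875, 87.74677276611328), (389.36993408203125, 284.60198974609375), 86.6534423828125) 0.18284475862926414
n 1294
base ((515.8359985351562, -264.5158386230469), (91.60057067871094, 131.22146606445312), 61.1120491027832) 0.006179944209511701
rim 644 ((603.4735107421875, -212.7797393798828), (288.3504638671875, 115.30068969726562), 29.937511444091797) 0.04126602313732186
handle 1202 [ 0.69337718 -0.37265625  0.14628635] [ 0.44436146 -0.41991748  0.09012286] [ 0.798757   -0.12008233  0.20414029]
0.05 799 [ 0.6278 -0.2313  0.0447]
0.07 129 [ 0.7038 -0.3745  0.07  ]
0.09 80 [ 0.7132 -0.3806  0.0954]
0.11 155 [ 0.6841 -0.3649  0.1112]
0.13 343 [ 0.7092 -0.3791  0.1309]
0.15 272 [ 0.6783 -0.3642  0.1493]
0.17 132 [ 0.6058 -0.3228  0.1669]
0.19 150 [ 0.7385 -0.404   0.1957]
stones 454 [ 0.51733242 -0.0884244   0.03001006] [0.81908838 0.27870787 0.05981658]
scene table z 0.0011296710521273188
tray 1511 ((686.2568
[... 291 characters left out ...]
290.1624450683594, 153.20578002929688), 41.71980667114258) 0.006742653307657224
rim 1039 ((608.3178100585938, -216.17575073242188), (285.3919677734375, 117.81546020507812), 29.41230010986328) 0.04098759946710975
handle 1560 [ 0.65968099 -0.34986187  0.16267877] [ 0.44840001 -0.41994406  0.09053246] [ 0.79983964 -0.12132539  0.20338879]
0.05 1476 [ 0.6158 -0.2115  0.0442]
0.07 62 [ 0.5125 -0.2565  0.0697]
0.09 28 [ 0.5237 -0.2563  0.0952]
0.11 119 [ 0.4986 -0.2528  0.111 ]
0.13 350 [ 0.6319 -0.3265  0.1312]
0.15 329 [ 0.6207 -0.3235  0.149 ]
0.17 110 [ 0.5856 -0.3047  0.1666]
0.19 206 [ 0.7478 -0.405   0.1971]
stones 859 [ 0.52045041 -0.09311778  0.03000765] [0.64792072 0.27566883 0.05996484]
```

View pics/scene0c.png

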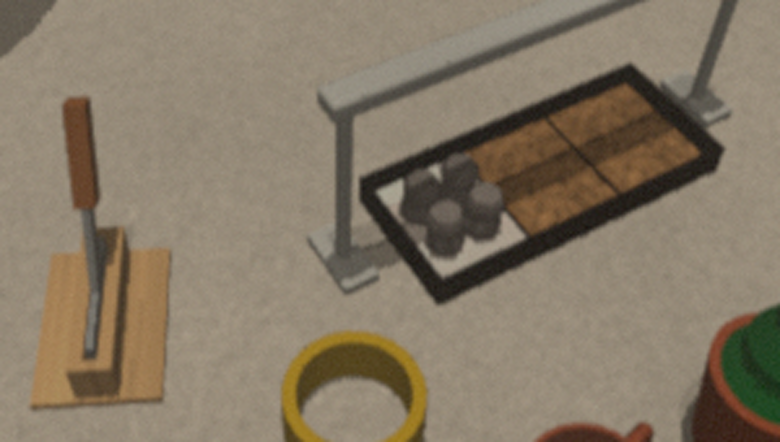

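The scene crop shows four stones visible in the top layer at about (450,205) in the crop, the rake upright in its slot with the handle up-left, and the tray and lamp clear of it. I'll tighten the measurements.

```bash
python3 - <<'E'
from h import *
th=None
for n in("top","scene"):
    f=np.load(n+"0.npz");p,d=f["p"],f["d"];c=calibration(n)
    W=cloud(d,c);hsv=cv2.cvtColor(p,cv2.COLOR_RGB2HSV);X,Y,z=W[...,0],W[...,1],W[...,2];ok=d>0
    def big(m):
        k,l,s,_=cv2.connectedComponentsWithStats(m.astype(np.uint8)); return l==1+np.argmax(s[1:,4])
    m=big(ok&(X>.5)&(X<.72)&(Y>-.15)&(Y<.35)&(z>.15)&(z<.2))
    print(n,"bar",m.sum(),cv2.minAreaRect(W[m][:,:2].astype(np.float32)*1000))
    m=ok&(X>.5)&(X<.72)&(Y>-.1)&(Y<.3)&(z>.023)&(z<.033)&(hsv[...,2]<60)
    m=cv2.morphologyEx(m.astype(np.uint8),cv2.MORPH_CLOSE,np.ones((3,3)));m=big(m)
    print("tray",m.sum(),cv2.minAreaRect(W[m&(z>.02)&(z<.033)][:,:2].astype(np.float32)*1000),np.median(z[m]))
    box=(X>.4)&(X<.62)&(Y>-.34)&(Y<-.19)
    m=ok&box&(z>.036)&(z<.045); print("rim",m.sum(),cv2.minAreaRect(W[m][:,:2].astype(np.float32)*1000))
    m=ok&box&(z>.003)&(z<.01)&(hsv[...,1]>70);m=big(m); print("base",m.sum(),cv2.minAreaRect(W[m][:,:2].astype(np.float32)*1000))
    R=np.array([[np.cos(-.5044),np.sin(-.5044)],[-np.sin(-.5044),np.cos(-.5044)]])
    C=np.array([.5158,-.2645])
    for k in np.arange(.06,.2,.02):
        s=W[ok&box&(abs(z-k)<.01)]
        if len(s):
            q=(s[:,:2]-C)@R.T
            print(k.round(3),len(s),(q.mean(0)*1000).round(1),(q.min(0)*1000).round(1),(q.max(0)*1000).round(1))
    m=ok&(X>.5)&(X<.72)&(Y>-.1)&(Y<.06)&(z>.035)&(z<.06); print("stones",m.sum(),W[m].mean(0),np.percentile(W[m],[2,98],axis=0))
E
```

```text
top bar 2569 ((570.8914794921875, 95.27214050292969), (389.36993408203125, 26.773605346679688), 86.6534423828125)
tray 162 ((531.5641479492188, 144.83926391601562), (211.72857666015625, 65.97757720947266), 67.21208953857422) 0.027902222866732787
rim 427 ((516.5772094726562, -263.4136047363281), (30.061614990234375, 122.28489685058594), 61.402923583984375)
base 1209 ((515.7716064453125, -264.2962341308594), (91.14907836914062, 131.34442138671875), 61.54957580566406)
0.06 10 [1.8 2.4] [-11.7  -0.3] [43.8  4.6]
0.08 11 [-15.5   2. ] [-21.6  -1.6] [-9.9  4.3]
0.1 13 [-29.6   3.3] [-43.3  -4.3] [-21.1   9.5]
0.12 32 [-39.5   3.8] [-62.6  -5.8] [-30.5   9.4]
0.14 27 [-50.1   3.7] [-67.   -4.7] [-43.    9.4]
0.16 102 [-68.1   1.6] [-79.6  -6.8] [-53.    9.4]
stones 335 [0.56280389 0.00277944 0.04575154] [[ 0.54617968 -0.08140575  0.03586956]
 [ 0.58594882  0.03542613  0.05155364]]
scene bar 2753 ((573.2049560546875, 92.72283935546875), (389.9810485839844, 27.165517807006836), 86.58638000488281)
tray 666 ((586.19140625, 91.93495178222656), (279.2472229003906, 117.80750274658203), 86.41238403320312) 0.026837368927071382
rim 712 ((519.470458984375, -266.1600646972656), (30.693235397338867, 122.76131439208984), 61.43266677856445)
base 1747 ((519.0321044921875, -265.9076843261719), (90.73719024658203, 132.35508728027344), 61.177852630615234)
0.06 62 [-4.2  1.1] [-22.4  -3. ] [6.2 3.6]
0.08 63 [-15.8   1.1] [-32.5  -2.9] [-6.8  3.4]
0.1 76 [-27.   2.] [-47.1  -7. ] [-19.1   8.4]
0.12 137 [-35.4   1.4] [-59.9  -7.8] [-25.9   8.4]
0.14 139 [-46.9   1.4] [-66.5  -7.8] [-36.3   8.2]
0.16 140 [-58.6   1.1] [-76.2  -8. ] [-48.7   8.3]
stones 739 [ 0.58238117 -0.00693963  0.04575527] [[ 0.55279587 -0.09110164  0.03594703]
 [ 0.61075313  0.0291558   0.05262341]]
```

```bash
cat >> h.py <<'E'
from scipy.spatial.transform import Rotation as Ro
SLOT=np.array([.5177,-.2650,.006]);SY=np.radians(-28.6)
TRAY=np.array([.585,.0925,0.]);TY=np.radians(-3.4)
TILT=30
def toolR(yaw,tilt=TILT):  # tool x along yaw, z down, then tilted about y
    return Ro.from_euler('z',yaw)*Ro.from_matrix(np.diag([1.,-1,-1]))*Ro.from_euler('y',np.radians(tilt))
def tcp(foot,yaw,off=-.006,grip=np.array([-.06,0,.134])):  # TCP for rake foot at `foot`
    R=toolR(yaw); return foot+Ro.from_euler('z',yaw).apply(grip)+off*R.as_matrix()[:,2]
def tr(p): return TRAY+Ro.from_euler('z',TY).apply(np.asarray(p)/1000.)
def totray(W): return Ro.from_euler('z',-TY).apply(np.asarray(W).reshape(-1,3)-TRAY)*1000
def now():
    o=get_obs();q=o["tool_rot"];return o["eef_pos"],Ro.from_quat(q[[1,2,3,0]]),o
def go(p,R):
    e,C,o=now()
    print("rot(deg,tool)",np.degrees((C.inv()*R).as_rotvec()).round(1),"shift in cur",(C.inv().apply(p-e)*1000).round(1),"in target",(R.inv().apply(p-e)*1000).round(1),"world",((p-e)*1000).round(1))
E
python3 - <<'E'
from h import *
R=toolR(SY); go(tcp(SLOT,SY,-.106),R)
for n in("scene","top"):
    f=np.load(n+"0.npz");c=calibration(n);W=cloud(f["d"],c).reshape(-1,3);T=totray(W)
    for a,b in((44,54),(22,44)):
        m=(abs(T[:,0])<54)&(abs(T[:,1])<134)&(T[:,2]>a)&(T[:,2]<b); q=T[m];print(n,a,len(q),np.percentile(q,[2,50,98],axis=0).round(0).tolist())
    W=W[(W[:,2]>.02)&(W[:,2]<.2)&(W[:,0]>.3)&(W[:,0]<.8)&(W[:,1]>-.18)&(W[:,1]<-.02)&(W[:,0]>.6)]
    print("tape etc",W.min(0),W.max(0))
E
```

```text
rot(deg,tool) [-13.6  28.   50.4] shift in cur [ 302.4 -316.4   24.1] in target [ -64.5 -433.4   -9.9] world [154.1 409.6 -23.6]
scene 44 478 [[-27.0, -120.0, 44.0], [7.0, -98.0, 48.0], [29.0, -63.0, 51.0]]
scene 22 450 [[-45.0, -122.0, 22.0], [14.0, -86.0, 33.0], [32.0, 133.0, 44.0]]
tape etc [ 0.60004658 -0.17977737  0.02003485] [ 0.79990921 -0.02014561  0.09843464]
top 44 233 [[-31.0, -116.0, 44.0], [-18.0, -82.0, 48.0], [4.0, -59.0, 51.0]]
top 22 261 [[-34.0, -133.0, 22.0], [4.0, -77.0, 29.0], [54.0, 120.0, 44.0]]
tape etc [ 0.6212739  -0.17954198  0.02001656] [ 0.79991373 -0.0210495   0.09749932]
```

drive_tool --increments '[{"wz":10.3,"claw":0.085},{"wz":10.3},{"wz":10.3},{"wz":10.4},{"wz":10.4},{"wy":7.5},{"wy":7.5},{"wy":7.5},{"wy":7.5},{"dx":-7.2,"dy":0}]' --newtons 60

```text
schema error: expected keys claw, dx, dy, dz, wx, wy, wz
```

drive_tool --increments '[{"claw":0.085,"dx":0,"dy":0,"dz":0,"wx":0,"wy":0,"wz":10.3},{"claw":0.085,"dx":0,"dy":0,"dz":0,"wx":0,"wy":0,"wz":10.3},{"claw":0.085,"dx":0,"dy":0,"dz":0,"wx":0,"wy":0,"wz":10.3},{"claw":0.085,"dx":0,"dy":0,"dz":0,"wx":0,"wy":0,"wz":10.4},{"claw":0.085,"dx":0,"dy":0,"dz":0,"wx":0,"wy":0,"wz":10.4},{"claw":0.085,"dx":0,"dy":0,"dz":0,"wx":0,"wy":10,"wz":0},{"claw":0.085,"dx":0,"dy":0,"dz":0,"wx":0,"wy":10,"wz":0},{"claw":0.085,"dx":0,"dy":0,"dz":0,"wx":0,"wy":10,"wz":0},{"claw":0.085,"dx":0,"dy":0,"dz":0,"wx":0,"wy":0,"wz":0}]' --newtons 60

```text
t: 1.23
eef_pos: [0.2598, -0.6202, 0.2545]
tool_rot: [0.063, 0.936, -0.242, 0.249]
contact_force: [0.1, 0.4, 0.5]
gripper_width: 0.998
grasp_force: 0.0
```

```bash
python3 - <<'E'
from h import *
go(tcp(SLOT,SY,-.106),toolR(SY)); print(now()[2]["q"])
E
```

```text
rot(deg,tool) [ 0.1  0.2 -0.4] shift in cur [ -63.7 -434.8   -8.8] in target [ -60.4 -435.3   -8.7] world [158.7 409.3 -22.7]
[ 1.2452498   0.33908876 -0.0186551   1.86870633 -0.5955349   0.61670577
 -0.41194802]
```

drive_tool --increments '[{"claw":0.085,"dx":-0.007,"dy":-0.048,"dz":-0.001,"wx":0,"wy":0,"wz":0},{"claw":0.085,"dx":-0.007,"dy":-0.048,"dz":-0.001,"wx":0,"wy":0,"wz":0},{"claw":0.085,"dx":-0.007,"dy":-0.048,"dz":-0.001,"wx":0,"wy":0,"wz":0},{"claw":0.085,"dx":-0.007,"dy":-0.048,"dz":-0.001,"wx":0,"wy":0,"wz":0},{"claw":0.085,"dx":-0.007,"dy":-0.048,"dz":-0.001,"wx":0,"wy":0,"wz":0},{"claw":0.085,"dx":-0.007,"dy":-0.048,"dz":-0.001,"wx":0,"wy":0,"wz":0},{"claw":0.085,"dx":-0.007,"dy":-0.048,"dz":-0.001,"wx":0,"wy":0,"wz":0},{"claw":0.085,"dx":-0.007,"dy":-0.048,"dz":-0.001,"wx":0,"wy":0,"wz":0},{"claw":0.085,"dx":-0.007,"dy":-0.048,"dz":-0.001,"wx":0,"wy":0,"wz":0},{"claw":0.085,"dx":0,"dy":0,"dz":0,"wx":0,"wy":0,"wz":0},{"claw":0.085,"dx":0,"dy":0,"dz":0,"wx":0,"wy":0,"wz":0}]'

```text
t: 2.6
eef_pos: [0.4109, -0.2406, 0.2341]
tool_rot: [0.064, 0.937, -0.238, 0.248]
contact_force: [0.3, -0.4, 1.2]
gripper_width: 0.994
grasp_force: 0.0
```

```bash
cat >> h.py <<'E'
def wrist(name):
    e,C,o=now(); p,d=read_camera("wrist");c=calibration("wrist");M=c["mount"]
    cv2.imwrite(f"pics/{name}.png",p[:,:,::-1])
    K=c["intrinsics"];v,u=np.mgrid[:d.shape[0],:d.shape[1]]
    P=np.stack([(u-K[0,2])/K[0,0]*d,(v-K[1,2])/K[1,1]*d,d],-1)
    T=P@M[:3,:3].T+M[:3,3]
    return p,d,C.apply(T.reshape(-1,3)).reshape(T.shape)+e,T
def toslot(W): return Ro.from_euler('z',-SY).apply(np.asarray(W).reshape(-1,3)-SLOT)*1000
E
python3 - <<'E'
from h import *
go(tcp(SLOT,SY,-.006),toolR(SY)); print(now()[2]["q"])
p,d,W,T=wrist("w1")
S=toslot(W);hsv=cv2.cvtColor(p,cv2.COLOR_RGB2HSV).reshape(-1,3);ok=d.ravel()>0
near=ok&(abs(S[:,0])<110)&(abs(S[:,1])<70)
for a,b in((-3,3),(30,38),(70,90),(90,110),(110,130),(130,150)):
    q=S[near&(S[:,2]>a)&(S[:,2]<b)]
    if len(q)>5: print(a,len(q),np.percentile(q,[2,50,98],axis=0).round(1).tolist())
m=near&(S[:,2]>30)&(S[:,2]<38);print(cv2.minAreaRect(S[m][:,:2].astype(np.float32)))
E
```

```text
rot(deg,tool) [0.  0.3 0.1] shift in cur [ -7.1 -29.8  98.2] in target [ -7.7 -29.8  98.2] world [ 51.5   5.8 -88.9]
[ 0.60939037 -0.01353883 -0.25255495  2.36459337  0.24415665  0.28462148
 -1.92996026]
-3 3504 [[-61.5, -44.5, -1.6], [3.3, -19.4, -0.0], [63.4, 44.1, 1.6]]
30 1332 [[-58.3, -14.7, 32.2], [12.4, -6.5, 34.0], [60.7, 14.6, 35.6]]
70 38 [[-23.1, -3.0, 70.6], [-18.6, -0.4, 80.2], [-12.6, 2.8, 88.7]]
90 105 [[-46.8, -7.9, 90.6], [-31.1, -3.3, 103.6], [-24.4, 6.5, 109.4]]
110 174 [[-57.1, -7.9, 111.1], [-41.5, -2.6, 121.1], [-34.1, 7.0, 129.7]]
130 240 [[-72.2, -7.8, 130.9], [-53.2, -3.1, 140.7], [-45.6, 7.1, 149.8]]
((1.3749961853027344, 0.011196136474609375), (122.1190185546875, 30.080041885375977), 0.395091712474823)
```

View pics/w1.png

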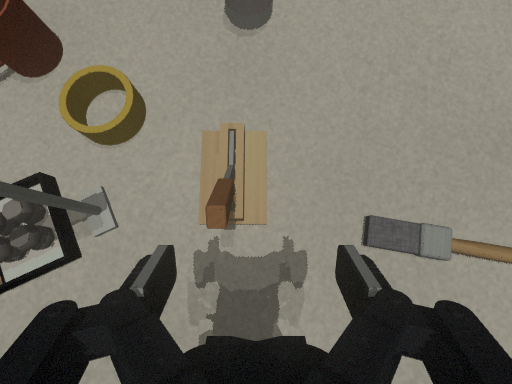

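The wrist view shows the handle end at (219,210), the slot at (232,175), and the tape and tray to the left. The slot estimate agrees to about 1 mm. Joint 4 is near its limit at 30° of tilt, so I'll use 15°, which still clears the lamp bar.

```bash
sed -i 's/^TILT=30/TILT=15/; s/SLOT=np.array(\[.5177,-.2650,.006\])/SLOT=np.array([.5186,-.2655,.006])/' h.py; python3 - <<'E'
from h import *
go(tcp(SLOT,SY,-.086),toolR(SY)); 
E
```

```text
rot(deg,tool) [  0.1 -14.7  -0. ] shift in cur [ 15.9 -30.5  21.5] in target [ 20.8 -30.4  16.8] world [ 36.   15.  -10.8]
```

drive_tool --increments '[{"claw":0.085,"dx":0,"dy":0,"dz":0,"wx":0,"wy":-7.4,"wz":0},{"claw":0.085,"dx":0,"dy":0,"dz":0,"wx":0,"wy":-7.3,"wz":0},{"claw":0.085,"dx":0.021,"dy":-0.03,"dz":0.017,"wx":0,"wy":0,"wz":0},{"claw":0.085,"dx":0,"dy":0,"dz":0,"wx":0,"wy":0,"wz":0},{"claw":0.085,"dx":0,"dy":0,"dz":0,"wx":0,"wy":0,"wz":0}]'

```text
t: 3.28
eef_pos: [0.4449, -0.2269, 0.2221]
tool_rot: [0.033, 0.961, -0.246, 0.125]
contact_force: [-1.1, 0.6, -0.8]
gripper_width: 0.996
grasp_force: 0.0
```

```bash
python3 - <<'E'
from h import *
go(tcp(SLOT,SY),toolR(SY)); print(now()[2]["q"])
p,d,W,T=wrist("w2")
S=toslot(W);near=(d.ravel()>0)&(abs(S[:,0])<110)&(abs(S[:,1])<30);
q=T.reshape(-1,3)[near&(S[:,2]>110)&(S[:,2]<158)]*1000
print(len(q),np.percentile(q,[1,50,99],axis=0).round(1))
E
```

```text
rot(deg,tool) [ 0.1  0.1 -0.1] shift in cur [ 1.3 -1.5 79.3] in target [ 1.2 -1.4 79.3] world [ 19.6  -9.2 -76.3]
[ 0.54841157  0.12745135 -0.24772735  2.16205221  0.14394077  0.60533646
 -1.87362047]
1177 [[-13.2  -9.6  60.1]
 [  8.8  -1.8  74. ]
 [ 19.8   6.  113.9]]
```

drive_tool --increments '[{"claw":0.085,"dx":0.001,"dy":-0.0017,"dz":0.02,"wx":0,"wy":0,"wz":0},{"claw":0.085,"dx":0,"dy":0,"dz":0.03,"wx":0,"wy":0,"wz":0},{"claw":0.085,"dx":0,"dy":0,"dz":0.029,"wx":0,"wy":0,"wz":0},{"claw":0.085,"dx":0,"dy":0,"dz":0,"wx":0,"wy":0,"wz":0},{"claw":0.085,"dx":0,"dy":0,"dz":0,"wx":0,"wy":0,"wz":0},{"claw":0.0,"dx":0,"dy":0,"dz":0,"wx":0,"wy":0,"wz":0},{"claw":0.0,"dx":0,"dy":0,"dz":0,"wx":0,"wy":0,"wz":0},{"claw":0.0,"dx":0,"dy":0,"dz":0,"wx":0,"wy":0,"wz":0},{"claw":0.0,"dx":0,"dy":0,"dz":0,"wx":0,"wy":0,"wz":0},{"claw":0.0,"dx":0,"dy":0,"dz":0,"wx":0,"wy":0,"wz":0},{"claw":0.0,"dx":0,"dy":0,"dz":0,"wx":0,"wy":0,"wz":0}]' --newtons 110

```text
t: 4.7
eef_pos: [0.4652, -0.235, 0.1468]
tool_rot: [0.033, 0.961, -0.245, 0.126]
contact_force: [-2.6, 1.4, 5.8]
gripper_width: 0.172
grasp_force: 107.0
```

```bash
python3 - <<'E'
from h import *
go(tcp(SLOT,SY),toolR(SY)); o=now()[2]; print(o["gripper_width"]*85.4,o["grasp_force"],o["contact_force"],o["eef_pos"],o["tool_rot"])
# lift 90 world up, in tool axes
print(now()[1].inv().apply([0,0,.1]))
E
```

```text
rot(deg,tool) [ 0.   0.  -0.1] shift in cur [-0.3  1.2  1. ] in target [-0.3  1.3  1. ] world [-0.6 -1.1 -1. ]
14.674072771944163 107.01426029205322 [-2.61615197  1.44119184  5.80931572] [ 0.46518098 -0.2349511   0.14678674] [ 0.03251303  0.96061937 -0.24536362  0.12629341]
[ 2.58594816e-02  4.89677210e-05 -9.65985756e-02]
```

drive_tool --increments '[{"claw":0.0,"dx":0.0026,"dy":0,"dz":-0.0097,"wx":0,"wy":0,"wz":0},{"claw":0.0,"dx":0.0065,"dy":0,"dz":-0.0241,"wx":0,"wy":0,"wz":0},{"claw":0.0,"dx":0.0065,"dy":0,"dz":-0.0241,"wx":0,"wy":0,"wz":0},{"claw":0.0,"dx":0.0091,"dy":0,"dz":-0.0338,"wx":0,"wy":0,"wz":0},{"claw":0.0,"dx":0.0065,"dy":0,"dz":-0.0241,"wx":0,"wy":0,"wz":0},{"claw":0.0,"dx":0,"dy":0,"dz":0,"wx":0,"wy":0,"wz":0}]'

```text
t: 5.45
eef_pos: [0.4664, -0.2353, 0.2685]
tool_rot: [0.033, 0.96, -0.245, 0.128]
contact_force: [-0.2, -0.3, -2.1]
gripper_width: 0.174
grasp_force: 107.3
```

```bash
cat >> h.py <<'E'
G=np.array([.46518,-.23495,.14679]); GR=Ro.from_quat([0.96061937,-0.24536362,0.12629341,0.03251303])
REL=Ro.from_euler('z',-SY).apply(G-SLOT)
def pose(foot,yaw):  # TCP pose for the held rake
    return foot+Ro.from_euler('z',yaw).apply(REL), Ro.from_euler('z',yaw-SY)*GR
def foot():
    e,C,o=now(); D=C*GR.inv(); f=e-D.apply(G-SLOT); v=D.as_rotvec()
    print("foot tray mm",totray(f).round(1)[0],"yaw rel tray",np.degrees(v[2]+SY-TY).round(1),"tiltxy",np.degrees(v[:2]).round(1),"t",round(o["t"],2),"F",o["contact_force"].round(1),"q",o["q"].round(2)); return f
E
python3 - <<'E'
from h import *
foot(); print(REL)
for y in (60,30,0):
  p,R=pose(tr([-70 if y else -80,0,90]),TY+np.radians(y)); print(p); go(p,R)
c=now(); p,d,W,T=wrist("w3")
S=W.reshape(-1,3)-c[0]; F=(c[1]*GR.inv()).inv().apply(W.reshape(-1,3)-(c[0]-(c[1]*GR.inv()).apply(G-SLOT)))
F=Ro.from_euler('z',-SY).apply(F)*1000
m=(d.ravel()>0)&(abs(F[:,0])<120)&(abs(F[:,1])<30)&(F[:,2]>-20)&(F[:,2]<160)
for a,b in((0,15),(15,30),(30,42),(60,80),(90,110)):
  q=F[m&(F[:,2]>a)&(F[:,2]<b)]
  if len(q)>3: print(a,len(q),np.percentile(q,[2,50,98],axis=0).round(1).tolist())
E
```

```text
foot tray mm [ -43.3 -361.7  127.9] yaw rel tray -25.2 tiltxy [-0.1 -0.2] t 5.45 F [-0.2 -0.3 -2.1] q [ 0.57  0.1  -0.27  2.07  0.12  0.72 -1.84]
[-0.06152589  0.00125066  0.14079   ]
[0.48021028 0.04597516 0.23079   ]
rot(deg,tool) [ 22.2  -0.2 -82.3] shift in cur [-128.4 -253.4    4.2] in target [ 224.3 -143.6   99. ] world [ 13.8 281.3 -37.7]
[0.45954958 0.07022095 0.23079   ]
rot(deg,tool) [ 14.3  -0.2 -53.3] shift in cur [-157.1 -264.8   -3.6] in target [ 116.2 -276.4   70. ] world [ -6.8 305.5 -37.7]
[0.4437974  0.10214185 0.23079   ]
rot(deg,tool) [  6.5  -0.2 -24.3] shift in cur [-185.2 -285.2  -11.2] in target [ -51.2 -335.5   25.2] world [-22.6 337.4 -37.7]
30 386 [[3.9, -2.4, 38.3], [25.7, 0.1, 39.9], [47.2, 2.6, 41.4]]
60 128 [[-19.2, -2.1, 60.4], [-14.1, 0.2, 71.1], [-8.1, 3.2, 79.6]]
90 393 [[-34.5, -7.0, 91.0], [-30.4, 0.3, 103.2], [-25.7, 8.1, 109.8]]
```

```bash
cat >> h.py <<'E'
def plan(wps,start=None):  # wps: (foot tray mm, yaw deg rel tray, rows)
    e,C,_=now()
    if start: e,C=pose(tr(start[0]),TY+np.radians(start[1]))
    for f,y,n in wps:
        p,R=pose(tr(f),TY+np.radians(y)); rv=(C.inv()*R).as_rotvec(); print("->",f,y)
        last=None
        for i in range(n):
            Ci=C*Ro.from_rotvec(rv*i/n); s=Ci.inv().apply((p-e)/n).round(4); w=np.degrees(rv/n).round(2)
            l=(*s,*w)
            print("same" if l==last else l); last=l
        e,C=p,R
E
python3 - <<'E'
from h import *
plan([([-78,-330,112],30,6),([-78,0,100],30,8)])
E
```

```text
-> [-78, -330, 112] 30
(np.float64(-0.0035), np.float64(0.0061), np.float64(0.0015), np.float64(2.38), np.float64(-0.01), np.float64(-8.89))
(np.float64(-0.0044), np.float64(0.0056), np.float64(0.0012), np.float64(2.38), np.float64(-0.01), np.float64(-8.89))
(np.float64(-0.0052), np.float64(0.0049), np.float64(0.001), np.float64(2.38), np.float64(-0.01), np.float64(-8.89))
(np.float64(-0.0059), np.float64(0.0041), np.float64(0.0008), np.float64(2.38), np.float64(-0.01), np.float64(-8.89))
(np.float64(-0.0065), np.float64(0.0031), np.float64(0.0007), np.float64(2.38), np.float64(-0.01), np.float64(-8.89))
(np.float64(-0.0069), np.float64(0.0021), np.float64(0.0006), np.float64(2.38), np.float64(-0.01), np.float64(-8.89))
-> [-78, 0, 100] 30
(np.float64(0.0195), np.float64(-0.0357), np.float64(0.0068), np.float64(0.0), np.float64(0.0), np.float64(0.0))
same
same
same
same
same
same
same
```

drive_tool --increments '[{"claw":0,"dx":-0.0035,"dy":0.006,"dz":0.0015,"wx":2.4,"wy":0,"wz":-8.9},{"claw":0,"dx":-0.0044,"dy":0.0056,"dz":0.0012,"wx":2.4,"wy":0,"wz":-8.9},{"claw":0,"dx":-0.0052,"dy":0.0049,"dz":0.001,"wx":2.4,"wy":0,"wz":-8.9},{"claw":0,"dx":-0.0059,"dy":0.0041,"dz":0.0008,"wx":2.4,"wy":0,"wz":-8.9},{"claw":0,"dx":-0.0065,"dy":0.0031,"dz":0.0007,"wx":2.4,"wy":0,"wz":-8.9},{"claw":0,"dx":-0.0069,"dy":0.0021,"dz":0.0006,"wx":2.3,"wy":0,"wz":-8.9},{"claw":0,"dx":0.0195,"dy":-0.0357,"dz":0.0068,"wx":0,"wy":0,"wz":0},{"claw":0,"dx":0.0195,"dy":-0.0357,"dz":0.0068,"wx":0,"wy":0,"wz":0},{"claw":0,"dx":0.0195,"dy":-0.0357,"dz":0.0068,"wx":0,"wy":0,"wz":0},{"claw":0,"dx":0,"dy":0,"dz":0,"wx":0,"wy":0,"wz":0}]'

```text
t: 6.75
eef_pos: [0.4382, -0.1318, 0.2462]
tool_rot: [-0.031, 0.964, 0.231, 0.126]
contact_force: [-0.1, 0.4, -2.0]
gripper_width: 0.169
grasp_force: 107.8
```

```bash
python3 - <<'E'
from h import *
foot()
plan([([-78,0,95],30,5),([-76,0,64],30,2),([0,0,64],0,5)])
E
```

```text
foot tray mm [ -80.  -202.3  105.3] yaw rel tray 30.4 tiltxy [0.2 0.1] t 6.75 F [-0.1  0.4 -2. ] q [ 0.7   0.08 -0.44  2.16 -0.21  0.73 -0.7 ]
-> [-78, 0, 95] 30
(np.float64(0.0195), np.float64(-0.0349), np.float64(0.0074), np.float64(-0.05), np.float64(0.02), np.float64(0.07))
(np.float64(0.0194), np.float64(-0.0349), np.float64(0.0074), np.float64(-0.05), np.float64(0.02), np.float64(0.07))
same
(np.float64(0.0194), np.float64(-0.035), np.float64(0.0073), np.float64(-0.05), np.float64(0.02), np.float64(0.07))
(np.float64(0.0193), np.float64(-0.035), np.float64(0.0073), np.float64(-0.05), np.float64(0.02), np.float64(0.07))
-> [-76, 0, 64] 30
(np.float64(-0.0032), np.float64(0.0005), np.float64(0.0152), np.float64(0.0), np.float64(0.0), np.float64(0.0))
same
-> [0, 0, 64] 0
(np.float64(0.0144), np.float64(0.0015), np.float64(0.0039), np.float64(-1.55), np.float64(-0.0), np.float64(5.8))
(np.float64(0.0145), np.float64(-0.0001), np.float64(0.0039), np.float64(-1.55), np.float64(-0.0), np.float64(5.8))
(np.float64(0.0144), np.float64(-0.0017), np.float64(0.0039), np.float64(-1.55), np.float64(-0.0), np.float64(5.8))
(np.float64(0.0142), np.float64(-0.0032), np.float64(0.0038), np.float64(-1.55), np.float64(-0.0), np.float64(5.8))
(np.float64(0.0138), np.float64(-0.0047), np.float64(0.0037), np.float64(-1.55), np.float64(-0.0), np.float64(5.8))
```

drive_tool --increments '[{"claw":0,"dx":0.0194,"dy":-0.0349,"dz":0.0074,"wx":0,"wy":0,"wz":0},{"claw":0,"dx":0.0194,"dy":-0.0349,"dz":0.0074,"wx":0,"wy":0,"wz":0},{"claw":0,"dx":0.0194,"dy":-0.0349,"dz":0.0074,"wx":0,"wy":0,"wz":0},{"claw":0,"dx":0.0194,"dy":-0.0349,"dz":0.0074,"wx":0,"wy":0,"wz":0},{"claw":0,"dx":0.0194,"dy":-0.0349,"dz":0.0074,"wx":-0.2,"wy":0.1,"wz":0.3},{"claw":0,"dx":-0.0032,"dy":0.0005,"dz":0.0152,"wx":0,"wy":0,"wz":0},{"claw":0,"dx":-0.0032,"dy":0.0005,"dz":0.0152,"wx":0,"wy":0,"wz":0},{"claw":0,"dx":0,"dy":0,"dz":0,"wx":0,"wy":0,"wz":0},{"claw":0,"dx":0.0144,"dy":0.0015,"dz":0.0039,"wx":-1.55,"wy":0,"wz":5.8},{"claw":0,"dx":0.0145,"dy":0,"dz":0.0039,"wx":-1.55,"wy":0,"wz":5.8},{"claw":0,"dx":0.0144,"dy":-0.0017,"dz":0.0039,"wx":-1.55,"wy":0,"wz":5.8},{"claw":0,"dx":0.0142,"dy":-0.0032,"dz":0.0038,"wx":-1.55,"wy":0,"wz":5.8},{"claw":0,"dx":0.0138,"dy":-0.0047,"dz":0.0037,"wx":-1.55,"wy":0,"wz":5.8},{"claw":0,"dx":0,"dy":0,"dz":0,"wx":0,"wy":0,"wz":0},{"claw":0,"dx":0,"dy":0,"dz":0,"wx":0,"wy":0,"wz":0}]'

```text
t: 8.62
eef_pos: [0.5252, 0.0925, 0.2059]
tool_rot: [0.005, 0.991, -0.032, 0.131]
contact_force: [-0.2, -0.7, -1.7]
gripper_width: 0.169
grasp_force: 107.9
```

```bash
python3 - <<'E'
from h import *
foot()
plan([([0,-142,66],0,4),([0,-142,34],0,3),([0,-40,34],0,17)])
p,d=read_camera("scene"); cv2.imwrite("pics/s1.png",cv2.resize(p[100:300,130:430,::-1],None,fx=2.6,fy=2.6,interpolation=cv2.INTER_CUBIC))
E
```

```text
foot tray mm [ 2.1 -5.1 65.2] yaw rel tray -0.2 tiltxy [-0.1 -0.1] t 8.62 F [-0.2 -0.7 -1.7] q [ 0.07  0.23 -0.47  2.09  0.37  0.63 -2.3 ]
-> [0, -142, 66] 0
(np.float64(-0.0002), np.float64(0.0343), np.float64(-0.0003), np.float64(0.02), np.float64(-0.03), np.float64(-0.05))
(np.float64(-0.0003), np.float64(0.0343), np.float64(-0.0003), np.float64(0.02), np.float64(-0.03), np.float64(-0.05))
same
same
-> [0, -142, 34] 0
(np.float64(-0.0028), np.float64(-0.0), np.float64(0.0103), np.float64(0.0), np.float64(0.0), np.float64(0.0))
same
same
-> [0, -40, 34] 0
(np.float64(-0.0), np.float64(-0.006), np.float64(-0.0), np.float64(0.0), np.float64(0.0), np.float64(0.0))
same
same
same
same
same
same
same
same
same
same
same
same
same
same
same
same
```

View pics/s1.png

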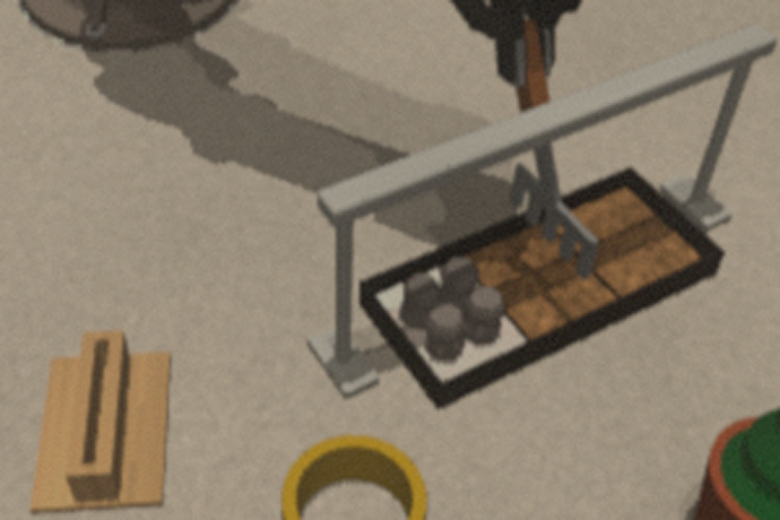

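The picture shows the rake held level below the bar, with the head at (560,225) and the heap at (450,305) in the crop. Next I'll skim off the top layer.

drive_tool --increments '[{"claw":0,"dx":-0.0003,"dy":0.0343,"dz":-0.0003,"wx":0,"wy":0,"wz":0},{"claw":0,"dx":-0.0003,"dy":0.0343,"dz":-0.0003,"wx":0,"wy":0,"wz":0},{"claw":0,"dx":-0.0003,"dy":0.0343,"dz":-0.0003,"wx":0,"wy":0,"wz":0},{"claw":0,"dx":-0.0003,"dy":0.0343,"dz":-0.0003,"wx":0,"wy":0,"wz":0},{"claw":0,"dx":0,"dy":0,"dz":0,"wx":0,"wy":0,"wz":0},{"claw":0,"dx":-0.0028,"dy":0,"dz":0.0103,"wx":0,"wy":0,"wz":0},{"claw":0,"dx":-0.0028,"dy":0,"dz":0.0103,"wx":0,"wy":0,"wz":0},{"claw":0,"dx":-0.0028,"dy":0,"dz":0.0103,"wx":0,"wy":0,"wz":0},{"claw":0,"dx":0,"dy":0,"dz":0,"wx":0,"wy":0,"wz":0},{"claw":0,"dx":0,"dy":0,"dz":0,"wx":0,"wy":0,"wz":0}]'

```text
t: 9.93
eef_pos: [0.5155, -0.0432, 0.175]
tool_rot: [0.004, 0.991, -0.032, 0.132]
contact_force: [0.3, 0.2, -1.3]
gripper_width: 0.173
grasp_force: 107.9
```

```bash
python3 - <<'E'
from h import *
foot(); plan([([0,-142,33],0,1)])
E
```

```text
foot tray mm [   0.6 -141.1   34.4] yaw rel tray -0.2 tiltxy [-0.  -0.2] t 9.93 F [ 0.3  0.2 -1.3] q [ 0.32  0.24 -0.42  2.16  0.28  0.51 -1.95]
-> [0, -142, 33] 0
(np.float64(-0.0005), np.float64(0.0012), np.float64(0.0011), np.float64(0.06), np.float64(-0.16), np.float64(-0.23))
```

drive_tool --increments '[{"claw":0,"dx":-0.0005,"dy":0,"dz":0.001,"wx":0,"wy":0,"wz":0},{"claw":0,"dx":0,"dy":-0.005,"dz":0,"wx":0,"wy":0,"wz":0},{"claw":0,"dx":0,"dy":-0.005,"dz":0,"wx":0,"wy":0,"wz":0},{"claw":0,"dx":0,"dy":-0.005,"dz":0,"wx":0,"wy":0,"wz":0},{"claw":0,"dx":0,"dy":-0.005,"dz":0,"wx":0,"wy":0,"wz":0},{"claw":0,"dx":0,"dy":-0.005,"dz":0,"wx":0,"wy":0,"wz":0},{"claw":0,"dx":0,"dy":-0.005,"dz":0,"wx":0,"wy":0,"wz":0},{"claw":0,"dx":0,"dy":-0.005,"dz":0,"wx":0,"wy":0,"wz":0},{"claw":0,"dx":0,"dy":-0.005,"dz":0,"wx":0,"wy":0,"wz":0},{"claw":0,"dx":0,"dy":-0.005,"dz":0,"wx":0,"wy":0,"wz":0},{"claw":0,"dx":0,"dy":-0.005,"dz":0,"wx":0,"wy":0,"wz":0},{"claw":0,"dx":0,"dy":-0.005,"dz":0,"wx":0,"wy":0,"wz":0},{"claw":0,"dx":0,"dy":-0.005,"dz":0,"wx":0,"wy":0,"wz":0},{"claw":0,"dx":0,"dy":-0.005,"dz":0,"wx":0,"wy":0,"wz":0},{"claw":0,"dx":0,"dy":-0.005,"dz":0,"wx":0,"wy":0,"wz":0},{"claw":0,"dx":0,"dy":-0.005,"dz":0,"wx":0,"wy":0,"wz":0},{"claw":0,"dx":0,"dy":-0.005,"dz":0,"wx":0,"wy":0,"wz":0}]'

```text
t: 12.05
eef_pos: [0.5203, 0.0367, 0.1739]
tool_rot: [0.005, 0.991, -0.032, 0.132]
contact_force: [-1.1, 0.1, -1.4]
gripper_width: 0.174
grasp_force: 108.0
```

```bash
cat >> h.py <<'E'
def look(name):
    f=foot()
    p,d=read_camera("scene");c=calibration("scene");T=totray(cloud(d,c).reshape(-1,3)).reshape(*d.shape,3)
    T[...,1]+=1.5; T[...,0]-=1.5
    hsv=cv2.cvtColor(p,cv2.COLOR_RGB2HSV)
    m=(d>0)&(abs(T[...,0])<56)&(abs(T[...,1])<136)&(T[...,2]>20)&(T[...,2]<56)&(hsv[...,1]<90)
    # height map as ascii free: save orthophoto
    H=np.zeros((110*3,270*3,3),np.uint8);q=(d>0)&(abs(T[...,0])<55)&(abs(T[...,1])<135)&(T[...,2]<60)
    for P,col in zip(T[q],p[q]): cv2.circle(H,(int((135-P[1])*3),int((55-P[0])*3)),3,tuple(int(x) for x in col[::-1]),-1)
    Z=np.zeros_like(H)
    for P in T[q]: cv2.circle(Z,(int((135-P[1])*3),int((55-P[0])*3)),3,(0,int(np.clip((P[2]-8)*5,0,255)),255 if P[2]>33 else 0),-1)
    for I in(H,Z):
        for s in(-45,45): cv2.line(I,(int((135-s)*3),0),(int((135-s)*3),330),(255,255,0),1)
    cr=cv2.resize(p[140:270,220:420,::-1],None,fx=2,fy=2)
    out=np.vstack([np.hstack([H]),Z]); out=cv2.resize(out,None,fx=.72,fy=.72)
    cr=cv2.resize(p[130:265,225:425,::-1],(583,394)); 
    cv2.imwrite(f"pics/{name}.png",np.vstack([cr[:394-280+200,:],cv2.resize(out,(583,280))])) 
    np.savez(name+".npz",p=p,d=d)
E
python3 - <<'E'
from h import *
look("s2")
E
```

```text
foot tray mm [  0.7 -61.1  33.3] yaw rel tray -0.3 tiltxy [-0.  -0.2] t 12.05 F [-1.1  0.1 -1.4] q [ 0.13  0.25 -0.42  2.15  0.37  0.53 -2.2 ]
```

View pics/s2.png

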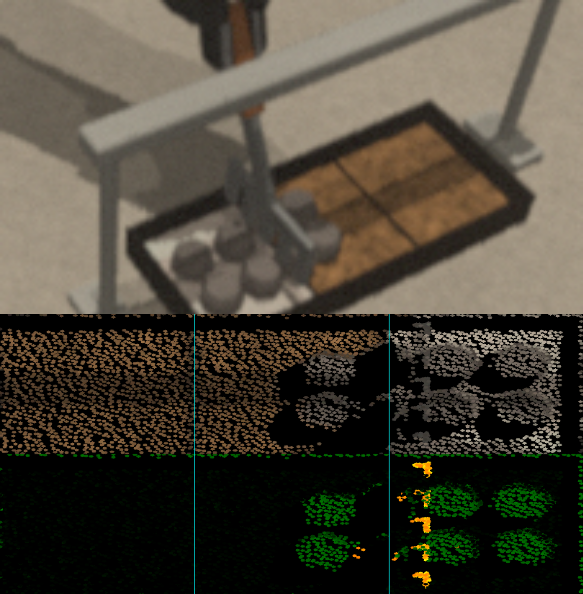

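The ortho view shows the lower four stones in place (green at x≈450 and 525, y≈-70 and -103), and a front pair on the middle mat at y≈-15. The other pair is hidden at the rake. I'll continue the skim.

drive_tool --increments '[{"claw":0,"dx":0,"dy":-0.005,"dz":0,"wx":0,"wy":0,"wz":0},{"claw":0,"dx":0,"dy":-0.005,"dz":0,"wx":0,"wy":0,"wz":0},{"claw":0,"dx":0,"dy":-0.005,"dz":0,"wx":0,"wy":0,"wz":0},{"claw":0,"dx":0,"dy":-0.005,"dz":0,"wx":0,"wy":0,"wz":0},{"claw":0,"dx":0,"dy":-0.005,"dz":0,"wx":0,"wy":0,"wz":0},{"claw":0,"dx":0,"dy":-0.005,"dz":0,"wx":0,"wy":0,"wz":0},{"claw":0,"dx":0,"dy":-0.005,"dz":0,"wx":0,"wy":0,"wz":0},{"claw":0,"dx":0,"dy":-0.005,"dz":0,"wx":0,"wy":0,"wz":0},{"claw":0,"dx":0,"dy":-0.005,"dz":0,"wx":0,"wy":0,"wz":0},{"claw":0,"dx":0,"dy":-0.005,"dz":0,"wx":0,"wy":0,"wz":0},{"claw":0,"dx":0,"dy":-0.005,"dz":0,"wx":0,"wy":0,"wz":0},{"claw":0,"dx":0,"dy":-0.005,"dz":0,"wx":0,"wy":0,"wz":0},{"claw":0,"dx":0,"dy":-0.005,"dz":0,"wx":0,"wy":0,"wz":0},{"claw":0,"dx":0,"dy":-0.005,"dz":0,"wx":0,"wy":0,"wz":0},{"claw":0,"dx":0,"dy":0,"dz":0,"wx":0,"wy":0,"wz":0}]'

```text
t: 13.98
eef_pos: [0.5252, 0.1069, 0.1741]
tool_rot: [0.004, 0.991, -0.032, 0.132]
contact_force: [-0.0, -2.0, 5.2]
gripper_width: 0.172
grasp_force: 108.9
```

```bash
python3 - <<'E'
from h import *
look("s3")
E
```

```text
foot tray mm [ 1.5  9.4 33.6] yaw rel tray -0.2 tiltxy [-0.  -0.2] t 13.97 F [-0.  -2.   5.2] q [-0.02  0.28 -0.42  2.12  0.44  0.57 -2.39]
```

View pics/s3.png

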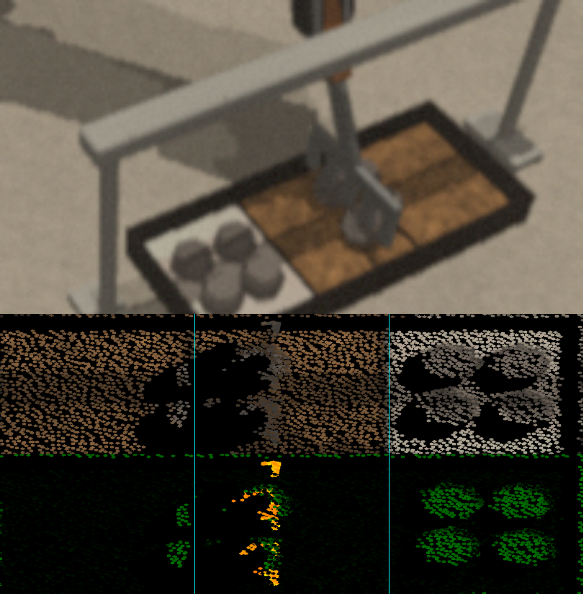

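The lower four are intact. The front pair is at y≈+50 and the other pair is at the rake, around y≈+12. I'll lift the rake and look again.

drive_tool --increments '[{"claw":0,"dx":0.0039,"dy":0,"dz":-0.0145,"wx":0,"wy":0,"wz":0},{"claw":0,"dx":0.0039,"dy":0,"dz":-0.0145,"wx":0,"wy":0,"wz":0},{"claw":0,"dx":0,"dy":0.03,"dz":0,"wx":0,"wy":0,"wz":0},{"claw":0,"dx":0,"dy":0.03,"dz":0,"wx":0,"wy":0,"wz":0},{"claw":0,"dx":0,"dy":0.01,"dz":0,"wx":0,"wy":0,"wz":0},{"claw":0,"dx":0,"dy":0,"dz":0,"wx":0,"wy":0,"wz":0}]'

```text
t: 14.78
eef_pos: [0.5203, 0.0364, 0.2043]
tool_rot: [0.004, 0.991, -0.033, 0.132]
contact_force: [0.7, 0.5, -0.9]
gripper_width: 0.172
grasp_force: 107.9
```

```bash
python3 - <<'E'
from h import *
look("s4")
E
```

```text
foot tray mm [  0.7 -61.4  63.7] yaw rel tray -0.3 tiltxy [-0.  -0.2] t 14.78 F [ 0.7  0.5 -0.9] q [ 0.15  0.21 -0.43  2.13  0.31  0.59 -2.13]
```

View pics/s4.png

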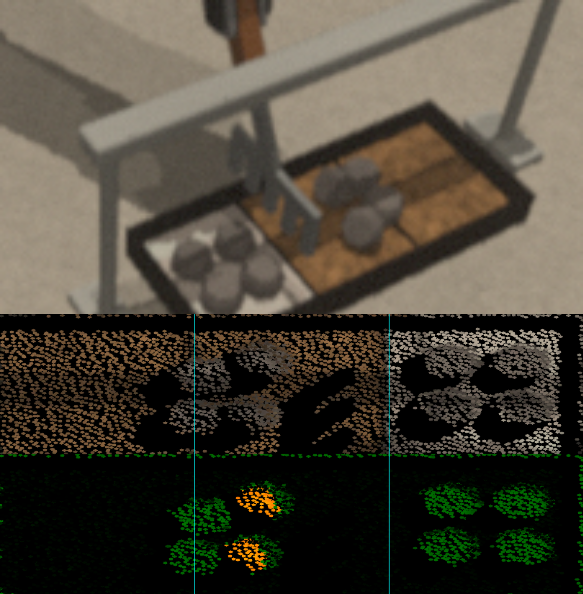

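The front pair lies near y≈+44. The rear pair, near y≈+14, leans on it (orange, so above 33 mm). I'll drag the raised edges back in -y at z≈31 so they drop flat.

drive_tool --increments '[{"claw":0,"dx":0,"dy":-0.038,"dz":0,"wx":0,"wy":0,"wz":0},{"claw":0,"dx":0,"dy":-0.038,"dz":0,"wx":0,"wy":0,"wz":0},{"claw":0,"dx":0,"dy":-0.038,"dz":0,"wx":0,"wy":0,"wz":0},{"claw":0,"dx":0,"dy":0,"dz":0,"wx":0,"wy":0,"wz":0},{"claw":0,"dx":-0.0042,"dy":0,"dz":0.0155,"wx":0,"wy":0,"wz":0},{"claw":0,"dx":-0.0042,"dy":0,"dz":0.0155,"wx":0,"wy":0,"wz":0},{"claw":0,"dx":0,"dy":0,"dz":0,"wx":0,"wy":0,"wz":0},{"claw":0,"dx":0,"dy":0.005,"dz":0,"wx":0,"wy":0,"wz":0},{"claw":0,"dx":0,"dy":0.005,"dz":0,"wx":0,"wy":0,"wz":0},{"claw":0,"dx":0,"dy":0.005,"dz":0,"wx":0,"wy":0,"wz":0},{"claw":0,"dx":0,"dy":0.005,"dz":0,"wx":0,"wy":0,"wz":0},{"claw":0,"dx":0,"dy":0.005,"dz":0,"wx":0,"wy":0,"wz":0},{"claw":0,"dx":0,"dy":0.005,"dz":0,"wx":0,"wy":0,"wz":0},{"claw":0,"dx":0,"dy":0.005,"dz":0,"wx":0,"wy":0,"wz":0},{"claw":0,"dx":0,"dy":0.005,"dz":0,"wx":0,"wy":0,"wz":0},{"claw":0,"dx":0,"dy":0,"dz":0,"wx":0,"wy":0,"wz":0}]'

```text
t: 16.82
eef_pos: [0.5296, 0.1131, 0.176]
tool_rot: [0.002, 0.99, -0.031, 0.137]
contact_force: [1.4, 5.0, 13.1]
gripper_width: 0.171
grasp_force: 110.0
```

```bash
cat >> h.py <<'E'
def hist():  # numeric stone map: blobs of the upper surface
    p,d=read_camera("scene");c=calibration("scene");T=totray(cloud(d,c).reshape(-1,3)).reshape(*d.shape,3)
    T[...,1]+=1.5;T[...,0]-=1.5
    for a,b in((22,31),(31,60)):
        m=((d>0)&(abs(T[...,0])<52)&(abs(T[...,1])<132)&(T[...,2]>a)&(T[...,2]<b)).astype(np.uint8)
        k,l,s,_=cv2.connectedComponentsWithStats(m,connectivity=4)
        for i in range(1,k):
            if s[i,4]>12: q=T[l==i]; print(a,s[i,4],"x %.0f..%.0f y %.0f..%.0f z95 %.0f"%(*np.percentile(q[:,0],[3,97]),*np.percentile(q[:,1],[3,97]),np.percentile(q[:,2],95)), "c",q.mean(0).round(0)[:2])
E
python3 - <<'E'
from h import *
foot(); hist()
E
```

```text
foot tray mm [ 6.9 16.8 36. ] yaw rel tray -0.1 tiltxy [ 0.1 -0.9] t 16.82 F [ 1.4  5.  13.1] q [-0.02  0.28 -0.42  2.11  0.45  0.56 -2.41]
22 44 x -30..-5 y -1..17 z95 30 c [-14.   5.]
22 22 x -5..9 y 27..41 z95 30 c [ 3. 33.]
22 131 x -30..-6 y -85..-62 z95 30 c [-16. -74.]
22 51 x 12..34 y -6..18 z95 31 c [27.  2.]
22 130 x -29..-6 y -120..-96 z95 30 c [ -17. -109.]
22 134 x 7..30 y -86..-63 z95 30 c [ 19. -75.]
22 137 x 6..30 y -119..-95 z95 30 c [  19. -108.]
31 39 x -42..-32 y 15..22 z95 58 c [-36.  17.]
31 131 x -32..-8 y -1..20 z95 56 c [-17.  10.]
31 44 x 1..11 y 15..21 z95 59 c [ 7. 17.]
31 138 x 9..33 y -4..20 z95 56 c [23.  8.]
31 23 x 44..52 y 14..17 z95 57 c [48. 16.]
```

drive_tool --increments '[{"claw":0,"dx":0.0039,"dy":0,"dz":-0.0145,"wx":0,"wy":0,"wz":0},{"claw":0,"dx":0.0039,"dy":0,"dz":-0.0145,"wx":0,"wy":0,"wz":0},{"claw":0,"dx":0,"dy":0.03,"dz":0,"wx":0,"wy":0,"wz":0},{"claw":0,"dx":0,"dy":0.03,"dz":0,"wx":0,"wy":0,"wz":0},{"claw":0,"dx":0,"dy":0.01,"dz":0,"wx":0,"wy":0,"wz":0},{"claw":0,"dx":0,"dy":0,"dz":0,"wx":0,"wy":0,"wz":0}]'

```text
t: 17.62
eef_pos: [0.5202, 0.0397, 0.2019]
tool_rot: [0.005, 0.991, -0.033, 0.131]
contact_force: [-0.9, 0.1, -1.3]
gripper_width: 0.173
grasp_force: 108.0
```

```bash
python3 - <<'E'
from h import *
look("s5");hist()
E
```

```text
foot tray mm [  0.3 -58.2  61.2] yaw rel tray -0.4 tiltxy [-0.  -0.1] t 17.62 F [-0.9  0.1 -1.3] q [ 0.15  0.21 -0.44  2.13  0.32  0.59 -2.15]
22 243 x -36..17 y 29..55 z95 30 c [-8. 41.]
22 124 x -29..-6 y -85..-61 z95 30 c [-17. -74.]
22 50 x 12..33 y -5..17 z95 30 c [25.  2.]
22 135 x -29..-6 y -120..-97 z95 30 c [ -16. -109.]
22 136 x 7..30 y -86..-63 z95 30 c [ 19. -75.]
22 138 x 7..30 y -119..-94 z95 30 c [  19. -108.]
31 93 x 7..32 y -3..16 z95 40 c [21.  5.]
```

View pics/s5.png

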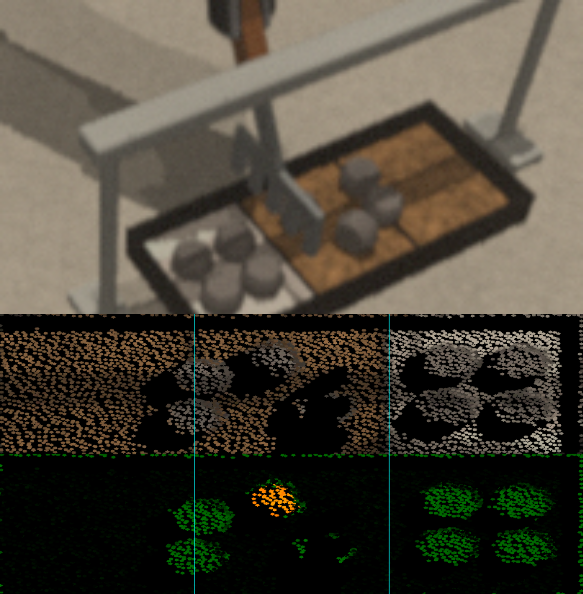

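One rear stone has dropped back, hidden near (-20,-5). The other, at (21,5), stands on its rim with its top at 40 mm, and the front pair at y≈41 is flat. I'll tip the standing stone toward -y by pushing its top at z≈34.

drive_tool --increments '[{"claw":0,"dx":0,"dy":-0.03,"dz":0,"wx":0,"wy":0,"wz":0},{"claw":0,"dx":0,"dy":-0.03,"dz":0,"wx":0,"wy":0,"wz":0},{"claw":0,"dx":0,"dy":-0.03,"dz":0,"wx":0,"wy":0,"wz":0},{"claw":0,"dx":0,"dy":0,"dz":0,"wx":0,"wy":0,"wz":0},{"claw":0,"dx":-0.0035,"dy":0,"dz":0.013,"wx":0,"wy":0,"wz":0},{"claw":0,"dx":-0.0035,"dy":0,"dz":0.013,"wx":0,"wy":0,"wz":0},{"claw":0,"dx":0,"dy":0,"dz":0,"wx":0,"wy":0,"wz":0},{"claw":0,"dx":0,"dy":0.004,"dz":0,"wx":0,"wy":0,"wz":0},{"claw":0,"dx":0,"dy":0.004,"dz":0,"wx":0,"wy":0,"wz":0},{"claw":0,"dx":0,"dy":0.004,"dz":0,"wx":0,"wy":0,"wz":0},{"claw":0,"dx":0,"dy":0.004,"dz":0,"wx":0,"wy":0,"wz":0},{"claw":0,"dx":0,"dy":0.004,"dz":0,"wx":0,"wy":0,"wz":0},{"claw":0,"dx":0,"dy":0.004,"dz":0,"wx":0,"wy":0,"wz":0},{"claw":0,"dx":0,"dy":0.004,"dz":0,"wx":0,"wy":0,"wz":0},{"claw":0,"dx":0,"dy":0.004,"dz":0,"wx":0,"wy":0,"wz":0},{"claw":0,"dx":0,"dy":0.004,"dz":0,"wx":0,"wy":0,"wz":0},{"claw":0,"dx":0,"dy":0.004,"dz":0,"wx":0,"wy":0,"wz":0}]'

```text
t: 19.85
eef_pos: [0.5237, 0.0899, 0.1748]
tool_rot: [0.005, 0.991, -0.032, 0.132]
contact_force: [-0.5, -0.3, -1.5]
gripper_width: 0.169
grasp_force: 108.0
```

```bash
python3 - <<'E'
from h import *
foot();hist()
E
```

```text
foot tray mm [ 0.9 -7.8 34.2] yaw rel tray -0.3 tiltxy [-0.1 -0.2] t 19.85 F [-0.5 -0.3 -1.5] q [ 0.03  0.27 -0.43  2.13  0.43  0.56 -2.35]
22 208 x -36..18 y 32..56 z95 30 c [-8. 43.]
22 110 x -31..-8 y -27..-4 z95 30 c [-18. -16.]
22 123 x -29..-6 y -85..-61 z95 30 c [-16. -74.]
22 132 x -29..-7 y -120..-96 z95 30 c [ -17. -109.]
22 125 x 18..41 y -32..-9 z95 30 c [ 30. -21.]
22 132 x 6..30 y -86..-63 z95 30 c [ 19. -75.]
22 143 x 6..30 y -120..-95 z95 30 c [  19. -108.]
31 45 x -49..-38 y -10..-4 z95 59 c [-42.  -8.]
31 42 x -27..-17 y -10..-4 z95 57 c [-21.  -8.]
31 46 x -6..4 y -10..-4 z95 58 c [ 0. -8.]
31 46 x 15..26 y -10..-4 z95 58 c [22. -8.]
31 52 x 37..47 y -11..-4 z95 58 c [43. -8.]
```

All the stones are flat: the middle pair is at y≈-16 and -21, and the front pair at y≈43. I'll lower the rake into the gap at y≈12 and push the front pair onto the third mat.

drive_tool --increments '[{"claw":0,"dx":0,"dy":-0.01,"dz":0,"wx":0,"wy":0,"wz":0},{"claw":0,"dx":0,"dy":-0.0105,"dz":0,"wx":0,"wy":0,"wz":0},{"claw":0,"dx":0,"dy":0,"dz":0,"wx":0,"wy":0,"wz":0},{"claw":0,"dx":-0.0028,"dy":0,"dz":0.0105,"wx":0,"wy":0,"wz":0},{"claw":0,"dx":-0.0028,"dy":0,"dz":0.0105,"wx":0,"wy":0,"wz":0},{"claw":0,"dx":0,"dy":0,"dz":0,"wx":0,"wy":0,"wz":0},{"claw":0,"dx":0,"dy":-0.0045,"dz":0,"wx":0,"wy":0,"wz":0},{"claw":0,"dx":0,"dy":-0.0045,"dz":0,"wx":0,"wy":0,"wz":0},{"claw":0,"dx":0,"dy":-0.0045,"dz":0,"wx":0,"wy":0,"wz":0},{"claw":0,"dx":0,"dy":-0.0045,"dz":0,"wx":0,"wy":0,"wz":0},{"claw":0,"dx":0,"dy":-0.0045,"dz":0,"wx":0,"wy":0,"wz":0},{"claw":0,"dx":0,"dy":-0.0045,"dz":0,"wx":0,"wy":0,"wz":0},{"claw":0,"dx":0,"dy":-0.0045,"dz":0,"wx":0,"wy":0,"wz":0},{"claw":0,"dx":0,"dy":-0.0045,"dz":0,"wx":0,"wy":0,"wz":0},{"claw":0,"dx":0,"dy":-0.0045,"dz":0,"wx":0,"wy":0,"wz":0},{"claw":0,"dx":0,"dy":-0.0045,"dz":0,"wx":0,"wy":0,"wz":0},{"claw":0,"dx":0,"dy":-0.0045,"dz":0,"wx":0,"wy":0,"wz":0},{"claw":0,"dx":0,"dy":-0.0045,"dz":0,"wx":0,"wy":0,"wz":0},{"claw":0,"dx":0,"dy":0,"dz":0,"wx":0,"wy":0,"wz":0}]'

```text
t: 22.28
eef_pos: [0.5287, 0.1651, 0.1531]
tool_rot: [0.004, 0.991, -0.032, 0.132]
contact_force: [-0.4, 0.5, -1.5]
gripper_width: 0.171
grasp_force: 108.0
```

```bash
python3 - <<'E'
from h import *
foot();hist()
E
```

```text
foot tray mm [ 1.4 67.7 12.5] yaw rel tray -0.2 tiltxy [-0.  -0.2] t 22.27 F [-0.4  0.5 -1.5] q [-0.15  0.34 -0.41  2.09  0.53  0.57 -2.58]
22 17 x -50..-38 y 66..71 z95 30 c [-42.  68.]
22 19 x -27..-17 y 66..78 z95 31 c [-20.  70.]
22 20 x 0..20 y 92..99 z95 30 c [10. 95.]
22 24 x -5..9 y 65..77 z95 30 c [ 3. 70.]
22 115 x -30..-7 y -27..-3 z95 30 c [-18. -16.]
22 17 x 16..27 y 65..70 z95 30 c [22. 67.]
22 17 x 38..47 y 65..71 z95 31 c [44. 67.]
22 124 x -29..-6 y -85..-62 z95 30 c [-17. -74.]
22 128 x -30..-7 y -120..-96 z95 30 c [ -17. -109.]
22 127 x 18..41 y -32..-10 z95 30 c [ 30. -21.]
22 128 x 7..29 y -86..-63 z95 30 c [ 19. -75.]
22 143 x 6..30 y -119..-95 z95 30 c [  19. -108.]
31 334 x -45..47 y 65..72 z95 56 c [ 2. 67.]
```

```bash
python3 - <<'E'
from h import *
plan([([1,60,12.5],0,1),([1,60,66],0,4),([0,0,66],0,2),([-76,0,66],30,6)])
E
```

```text
-> [1, 60, 12.5] 0
(np.float64(0.0001), np.float64(0.0076), np.float64(-0.0002), np.float64(0.06), np.float64(-0.16), np.float64(-0.24))
-> [1, 60, 66] 0
(np.float64(0.0035), np.float64(0.0), np.float64(-0.0129), np.float64(0.0), np.float64(0.0), np.float64(0.0))
same
same
same
-> [0, 0, 66] 0
(np.float64(-0.0005), np.float64(0.03), np.float64(-0.0001), np.float64(0.0), np.float64(0.0), np.float64(0.0))
same
-> [-76, 0, 66] 30
(np.float64(-0.011), np.float64(0.0052), np.float64(-0.0029), np.float64(1.29), np.float64(0.0), np.float64(-4.83))
(np.float64(-0.0114), np.float64(0.0042), np.float64(-0.003), np.float64(1.29), np.float64(0.0), np.float64(-4.83))
(np.float64(-0.0117), np.float64(0.0031), np.float64(-0.0031), np.float64(1.29), np.float64(0.0), np.float64(-4.83))
(np.float64(-0.0119), np.float64(0.002), np.float64(-0.0032), np.float64(1.29), np.float64(0.0), np.float64(-4.83))
(np.float64(-0.012), np.float64(0.001), np.float64(-0.0032), np.float64(1.29), np.float64(0.0), np.float64(-4.83))
(np.float64(-0.0121), np.float64(-0.0001), np.float64(-0.0032), np.float64(1.29), np.float64(0.0), np.float64(-4.83))
```

drive_tool --increments '[{"claw":0,"dx":0,"dy":0.0076,"dz":0,"wx":0,"wy":0,"wz":0},{"claw":0,"dx":0.0035,"dy":0,"dz":-0.0129,"wx":0,"wy":0,"wz":0},{"claw":0,"dx":0.0035,"dy":0,"dz":-0.0129,"wx":0,"wy":0,"wz":0},{"claw":0,"dx":0.0035,"dy":0,"dz":-0.0129,"wx":0,"wy":0,"wz":0},{"claw":0,"dx":0.0035,"dy":0,"dz":-0.0129,"wx":0,"wy":0,"wz":0},{"claw":0,"dx":0,"dy":0,"dz":0,"wx":0,"wy":0,"wz":0},{"claw":0,"dx":-0.0005,"dy":0.03,"dz":0,"wx":0,"wy":0,"wz":0},{"claw":0,"dx":-0.0005,"dy":0.03,"dz":0,"wx":0,"wy":0,"wz":0},{"claw":0,"dx":0,"dy":0,"dz":0,"wx":0,"wy":0,"wz":0},{"claw":0,"dx":-0.011,"dy":0.0052,"dz":-0.0029,"wx":1.3,"wy":0,"wz":-4.8},{"claw":0,"dx":-0.0114,"dy":0.0042,"dz":-0.003,"wx":1.3,"wy":0,"wz":-4.8},{"claw":0,"dx":-0.0117,"dy":0.0031,"dz":-0.0031,"wx":1.3,"wy":0,"wz":-4.8},{"claw":0,"dx":-0.0119,"dy":0.002,"dz":-0.0032,"wx":1.3,"wy":0,"wz":-4.8},{"claw":0,"dx":-0.012,"dy":0.001,"dz":-0.0032,"wx":1.3,"wy":0,"wz":-4.9},{"claw":0,"dx":-0.0121,"dy":0,"dz":-0.0032,"wx":1.3,"wy":0,"wz":-4.9},{"claw":0,"dx":0,"dy":0,"dz":0,"wx":0,"wy":0,"wz":0},{"claw":0,"dx":0,"dy":0,"dz":0,"wx":0,"wy":0,"wz":0}]'

```text
t: 24.45
eef_pos: [0.4538, 0.0711, 0.2062]
tool_rot: [-0.029, 0.965, 0.225, 0.129]
contact_force: [-0.2, 0.4, -0.6]
gripper_width: 0.172
grasp_force: 108.0
```

```bash
cat >> h.py <<'E'
def slotmm(dx,dy,dz): return totray(SLOT+Ro.from_euler('z',SY).apply(np.array([dx,dy,dz])/1000))[0]
YS=np.degrees(SY-TY)
E
python3 - <<'E'
from h import *
foot();hist()
s=slotmm(0,0,100)
plan([([-80,0,104],30,2),([-80,-300,112],30,7),(s,YS,8)])
E
```

```text
foot tray mm [-75.2   0.4  65.6] yaw rel tray 29.7 tiltxy [-0.  -0.2] t 24.45 F [-0.2  0.4 -0.6] q [ 0.34  0.12 -0.62  2.23  0.04  0.55 -1.42]
22 109 x -37..-13 y 75..99 z95 31 c [-25.  86.]
22 119 x -0..24 y 73..97 z95 30 c [13. 84.]
22 114 x -30..-8 y -28..-4 z95 30 c [-19. -16.]
22 126 x -29..-5 y -85..-61 z95 30 c [-16. -74.]
22 131 x -29..-6 y -120..-97 z95 30 c [ -16. -109.]
22 131 x 18..42 y -32..-9 z95 30 c [ 31. -21.]
22 136 x 6..30 y -87..-63 z95 30 c [ 19. -75.]
22 139 x 6..29 y -119..-95 z95 30 c [  19. -108.]
-> [-80, 0, 104] 30
(np.float64(0.0031), np.float64(-0.0008), np.float64(-0.0192), np.float64(0.05), np.float64(-0.09), np.float64(-0.13))
same
-> [-80, -300, 112] 30
(np.float64(-0.0204), np.float64(0.0371), np.float64(-0.0066), np.float64(0.0), np.float64(0.0), np.float64(0.0))
same
same
same
same
same
same
-> [ -45.05144283 -361.3078016   106.        ] -25.200000000000003
(np.float64(0.0031), np.float64(0.0026), np.float64(0.0016), np.float64(-1.78), np.float64(-0.0), np.float64(6.67))
(np.float64(0.0033), np.float64(0.0021), np.float64(0.0017), np.float64(-1.78), np.float64(-0.0), np.float64(6.67))
(np.float64(0.0036), np.float64(0.0017), np.float64(0.0017), np.float64(-1.78), np.float64(-0.0), np.float64(6.67))
(np.float64(0.0037), np.float64(0.0012), np.float64(0.0018), np.float64(-1.78), np.float64(-0.0), np.float64(6.67))
(np.float64(0.0039), np.float64(0.0007), np.float64(0.0018), np.float64(-1.78), np.float64(-0.0), np.float64(6.67))
(np.float64(0.0039), np.float64(0.0002), np.float64(0.0018), np.float64(-1.78), np.float64(-0.0), np.float64(6.67))
(np.float64(0.0039), np.float64(-0.0003), np.float64(0.0018), np.float64(-1.78), np.float64(-0.0), np.float64(6.67))
(np.float64(0.0038), np.float64(-0.0008), np.float64(0.0018), np.float64(-1.78), np.float64(-0.0), np.float64(6.67))
```

The stones lie in one layer, 4/2/2. Next I'll carry the rake back to the stand.

drive_tool --increments '[{"claw":0,"dx":0.0031,"dy":-0.0008,"dz":-0.0192,"wx":0,"wy":-0.1,"wz":0},{"claw":0,"dx":0.0031,"dy":-0.0008,"dz":-0.0192,"wx":0,"wy":-0.1,"wz":-0.2},{"claw":0,"dx":-0.0204,"dy":0.0371,"dz":-0.0066,"wx":0,"wy":0,"wz":0},{"claw":0,"dx":-0.0204,"dy":0.0371,"dz":-0.0066,"wx":0,"wy":0,"wz":0},{"claw":0,"dx":-0.0204,"dy":0.0371,"dz":-0.0066,"wx":0,"wy":0,"wz":0},{"claw":0,"dx":-0.0204,"dy":0.0371,"dz":-0.0066,"wx":0,"wy":0,"wz":0},{"claw":0,"dx":-0.0204,"dy":0.0371,"dz":-0.0066,"wx":0,"wy":0,"wz":0},{"claw":0,"dx":-0.0204,"dy":0.0371,"dz":-0.0066,"wx":0,"wy":0,"wz":0},{"claw":0,"dx":-0.0204,"dy":0.0371,"dz":-0.0066,"wx":0,"wy":0,"wz":0},{"claw":0,"dx":0.0031,"dy":0.0026,"dz":0.0016,"wx":-1.8,"wy":0,"wz":6.7},{"claw":0,"dx":0.0033,"dy":0.0021,"dz":0.0017,"wx":-1.8,"wy":0,"wz":6.7},{"claw":0,"dx":0.0036,"dy":0.0017,"dz":0.0017,"wx":-1.8,"wy":0,"wz":6.7},{"claw":0,"dx":0.0037,"dy":0.0012,"dz":0.0018,"wx":-1.8,"wy":0,"wz":6.7},{"claw":0,"dx":0.0039,"dy":0.0007,"dz":0.0018,"wx":-1.8,"wy":0,"wz":6.7},{"claw":0,"dx":0.0039,"dy":0.0002,"dz":0.0018,"wx":-1.8,"wy":0,"wz":6.7},{"claw":0,"dx":0.0039,"dy":-0.0003,"dz":0.0018,"wx":-1.8,"wy":0,"wz":6.7},{"claw":0,"dx":0.0038,"dy":-0.0008,"dz":0.0018,"wx":-1.8,"wy":0,"wz":6.7},{"claw":0,"dx":0,"dy":0,"dz":0,"wx":0,"wy":0,"wz":0}]'

```text
t: 26.75
eef_pos: [0.4652, -0.2344, 0.2471]
tool_rot: [0.034, 0.96, -0.247, 0.127]
contact_force: [0.2, 0.2, -1.3]
gripper_width: 0.174
grasp_force: 108.1
```

```bash
python3 - <<'E'
from h import *
foot(); s=slotmm(0,0,60); plan([(s,YS,2)])
c=now(); p,d,W,T=wrist("w9"); D=c[1]*GR.inv()
F=Ro.from_euler('z',-SY).apply(D.inv().apply(W.reshape(-1,3)-(c[0]-D.apply(G-SLOT))))*1000
ok=(d.ravel()>0)
m=ok&(abs(F[:,0])<120)&(abs(F[:,1])<30)&(F[:,2]>-20)&(F[:,2]<160)
for a,b in((30,45),(60,80),(90,110)):
  q=F[m&(F[:,2]>a)&(F[:,2]<b)]
  if len(q)>3: print(a,len(q),np.percentile(q,[2,50,98],axis=0).round(1).tolist())
S=toslot(W);m=ok&(abs(S[:,0])<80)&(abs(S[:,1])<30)&(S[:,2]>31)&(S[:,2]<37)
print("rim",cv2.minAreaRect(S[m][:,:2].astype(np.float32)))
E
```

```text
foot tray mm [ -45.1 -361.3  106.4] yaw rel tray -25.4 tiltxy [-0.2 -0. ] t 26.75 F [ 0.2  0.2 -1.3] q [ 0.52  0.13 -0.21  2.1   0.13  0.67 -1.86]
-> [ -45.05144283 -361.3078016    66.        ] -25.200000000000003
(np.float64(-0.0051), np.float64(0.0002), np.float64(0.0195), np.float64(0.09), np.float64(-0.05), np.float64(-0.07))
same
30 402 [[2.1, -2.4, 38.5], [24.6, 0.1, 39.9], [47.1, 2.6, 43.2]]
60 132 [[-18.9, -2.1, 60.9], [-13.7, 0.2, 70.4], [-8.1, 3.2, 79.5]]
90 390 [[-34.5, -7.1, 91.4], [-30.4, 0.3, 103.3], [-25.7, 8.1, 109.6]]
rim ((9.836410522460938, -0.30844688415527344), (29.23186683654785, 103.2187728881836), 89.82202911376953)
```

drive_tool --increments '[{"claw":0,"dx":-0.0051,"dy":0.0002,"dz":0.0193,"wx":0.2,"wy":0,"wz":-0.1},{"claw":0,"dx":-0.0051,"dy":0,"dz":0.0193,"wx":0,"wy":0,"wz":0},{"claw":0,"dx":-0.0032,"dy":0,"dz":0.012,"wx":0,"wy":0,"wz":0},{"claw":0,"dx":0,"dy":0,"dz":0,"wx":0,"wy":0,"wz":0},{"claw":0,"dx":0,"dy":0,"dz":0,"wx":0,"wy":0,"wz":0}]'

```text
t: 27.42
eef_pos: [0.4645, -0.236, 0.1954]
tool_rot: [0.033, 0.96, -0.247, 0.128]
contact_force: [-0.4, -0.2, -1.0]
gripper_width: 0.175
grasp_force: 108.1
```

```bash
python3 - <<'E'
from h import *
foot(); plan([(slotmm(0,0,0),YS,8)]); print(slotmm(0,0,0))
E
```

```text
foot tray mm [ -45.4 -362.6   54.8] yaw rel tray -25.4 tiltxy [-0.  -0.1] t 27.43 F [-0.4 -0.2 -1. ] q [ 0.51  0.2  -0.2   2.15  0.17  0.54 -1.9 ]
-> [ -45.05144283 -361.3078016     6.        ] -25.200000000000003
(np.float64(-0.0016), np.float64(-0.0002), np.float64(0.0059), np.float64(0.0), np.float64(-0.02), np.float64(-0.02))
same
same
same
same
same
same
same
[ -45.05144283 -361.3078016     6.        ]
```

drive_tool --increments '[{"claw":0,"dx":0,"dy":-0.0012,"dz":0,"wx":0,"wy":0,"wz":-0.2},{"claw":0,"dx":0,"dy":0,"dz":0,"wx":0,"wy":0,"wz":0},{"claw":0,"dx":-0.0016,"dy":0,"dz":0.0059,"wx":0,"wy":0,"wz":0},{"claw":0,"dx":-0.0016,"dy":0,"dz":0.0059,"wx":0,"wy":0,"wz":0},{"claw":0,"dx":-0.0016,"dy":0,"dz":0.0059,"wx":0,"wy":0,"wz":0},{"claw":0,"dx":0,"dy":0,"dz":0,"wx":0,"wy":0,"wz":0}]'

```text
t: 28.18
eef_pos: [0.4641, -0.2345, 0.1756]
tool_rot: [0.033, 0.961, -0.245, 0.126]
contact_force: [0.6, 1.3, -1.1]
gripper_width: 0.17
grasp_force: 108.1
```

```bash
python3 - <<'E'
from h import *
foot(); plan([(slotmm(0,0,0),YS,5)])
E
```

```text
foot tray mm [ -46.2 -361.    34.8] yaw rel tray -25.2 tiltxy [-0.  0.] t 28.18 F [ 0.6  1.3 -1.1] q [ 0.49  0.23 -0.2   2.17  0.2   0.5  -1.92]
-> [ -45.05144283 -361.3078016     6.        ] -25.200000000000003
(np.float64(-0.0013), np.float64(-0.0), np.float64(0.0056), np.float64(0.01), np.float64(-0.0), np.float64(0.0))
same
same
same
same
```

drive_tool --increments '[{"claw":0,"dx":-0.0013,"dy":0,"dz":0.0056,"wx":0,"wy":0,"wz":0},{"claw":0,"dx":-0.0013,"dy":0,"dz":0.0056,"wx":0,"wy":0,"wz":0},{"claw":0,"dx":-0.0013,"dy":0,"dz":0.0056,"wx":0,"wy":0,"wz":0},{"claw":0,"dx":-0.0013,"dy":0,"dz":0.0056,"wx":0,"wy":0,"wz":0},{"claw":0,"dx":-0.0013,"dy":0,"dz":0.0051,"wx":0,"wy":0,"wz":0},{"claw":0,"dx":0,"dy":0,"dz":0,"wx":0,"wy":0,"wz":0},{"claw":0,"dx":0,"dy":0,"dz":0,"wx":0,"wy":0,"wz":0}]'

```text
t: 29.05
eef_pos: [0.4655, -0.2352, 0.1483]
tool_rot: [0.033, 0.961, -0.245, 0.127]
contact_force: [0.2, -0.2, -2.6]
gripper_width: 0.174
grasp_force: 108.1
```

```bash
python3 - <<'E'
from h import *
foot(); plan([(slotmm(0,0,0),YS,1)])
E
```

```text
foot tray mm [ -44.6 -361.7    7.7] yaw rel tray -25.2 tiltxy [-0.1 -0.1] t 29.05 F [ 0.2 -0.2 -2.6] q [ 0.48  0.28 -0.18  2.19  0.24  0.43 -1.96]
-> [ -45.05144283 -361.3078016     6.        ] -25.200000000000003
(np.float64(-0.0008), np.float64(-0.0001), np.float64(0.0014), np.float64(0.02), np.float64(-0.11), np.float64(0.0))
```

drive_tool --increments '[{"claw":0,"dx":-0.0005,"dy":0,"dz":0.0014,"wx":0,"wy":0,"wz":0},{"claw":0,"dx":0,"dy":0,"dz":0,"wx":0,"wy":0,"wz":0},{"claw":0.03,"dx":0,"dy":0,"dz":0,"wx":0,"wy":0,"wz":0},{"claw":0.06,"dx":0,"dy":0,"dz":0,"wx":0,"wy":0,"wz":0},{"claw":0.085,"dx":0,"dy":0,"dz":0,"wx":0,"wy":0,"wz":0},{"claw":0.085,"dx":0,"dy":0,"dz":0,"wx":0,"wy":0,"wz":0},{"claw":0.085,"dx":0,"dy":0,"dz":0,"wx":0,"wy":0,"wz":0},{"claw":0.085,"dx":0,"dy":0,"dz":-0.015,"wx":0,"wy":0,"wz":0},{"claw":0.085,"dx":0,"dy":0,"dz":-0.03,"wx":0,"wy":0,"wz":0},{"claw":0.085,"dx":0,"dy":0,"dz":-0.03,"wx":0,"wy":0,"wz":0},{"claw":0.085,"dx":0,"dy":0,"dz":-0.03,"wx":0,"wy":0,"wz":0},{"claw":0.085,"dx":0,"dy":0,"dz":0,"wx":0,"wy":0,"wz":0},{"claw":0.085,"dx":0,"dy":0,"dz":0,"wx":0,"wy":0,"wz":0},{"claw":0.085,"dx":0,"dy":0,"dz":0,"wx":0,"wy":0,"wz":0},{"claw":0.085,"dx":0,"dy":0,"dz":0,"wx":0,"wy":0,"wz":0}]'

```text
t: 30.92
eef_pos: [0.441, -0.2218, 0.2473]
tool_rot: [0.033, 0.961, -0.245, 0.126]
contact_force: [-1.0, 0.8, 0.0]
gripper_width: 1.0
grasp_force: 0.0
```

```bash
python3 - <<'E'
from h import *
hist()
p,d,W,T=wrist("w10")
S=toslot(W);m=(d.ravel()>0)&(abs(S[:,0])<110)&(abs(S[:,1])<30)
for a,b in((30,37),(38,42),(70,90),(90,110),(130,150)):
  q=S[m&(S[:,2]>a)&(S[:,2]<b)]
  if len(q)>3: print(a,len(q),np.percentile(q,[2,50,98],axis=0).round(1).tolist())
o=now()[2];print(o["contact_force"],o["eef_pos"],o["gripper_width"])
E
```

```text
22 106 x -37..-14 y 76..99 z95 30 c [-25.  86.]
22 121 x -1..24 y 73..97 z95 30 c [13. 84.]
22 117 x -31..-8 y -26..-4 z95 30 c [-18. -16.]
22 128 x -29..-5 y -85..-61 z95 30 c [-16. -74.]
22 129 x -29..-6 y -120..-96 z95 30 c [ -17. -109.]
22 129 x 18..41 y -32..-9 z95 30 c [ 30. -21.]
22 130 x 7..30 y -86..-63 z95 30 c [ 19. -75.]
22 133 x 7..30 y -119..-95 z95 30 c [  19. -108.]
30 1511 [[-54.6, -14.8, 32.4], [13.7, -5.1, 33.9], [59.6, 14.2, 35.5]]
38 193 [[4.7, -2.6, 38.6], [25.8, -0.3, 40.0], [47.2, 2.1, 41.5]]
70 58 [[-23.9, -2.3, 70.5], [-19.3, 0.4, 79.9], [-13.3, 3.1, 89.0]]
90 124 [[-34.5, -7.0, 91.0], [-30.5, -0.0, 103.6], [-25.1, 7.7, 109.7]]
130 284 [[-57.1, -7.3, 130.4], [-51.8, 0.1, 140.6], [-45.3, 8.2, 149.6]]
[ 0.43996034 -0.40053267 -0.74982909] [ 0.44114078 -0.22187146  0.24753459] 0.9964737329205591
```

View pics/w10.png

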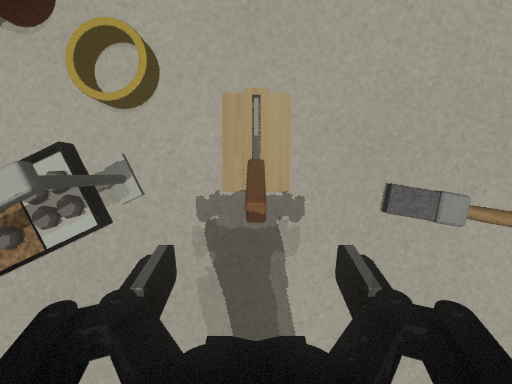

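The rake is seated in its slot and released: the handle is at (257,190), the head top is 40 mm above the slot floor, and the fingers are clear. The stones are flat, 4/2/2.

```bash
python3 -c "
from station import *
print(hand_in())"
```

```text
the job is handed in; nothing more can be done
None
```

The job is handed in: the eight stones measured as one flat layer, four, two and two on the three mats, and the rake is back in its slot and released; no verdict was returned.

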